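Pack relays and capacitors into a stack of turned bins

ROBOT

A 6-joint arm with a two-finger parallel gripper is mounted at the origin on the work surface. World frame = base frame: x ahead of the robot, y to its left, z up, the work surface at z = 0. Lengths are in m, angles in degrees, forces in N, time in s.
With the tool pointing down it reaches from about 0.375 to 0.9 m from the base axis. Payload 3.1 kg.
Tool frame: the origin (TCP) lies on the centre line of the jaws, within the pads' length; the fingertips stand 25 mm ahead of it and the grasp point (between the pads) lies 6 mm ahead of it; z points along the fingers, y is the line along which they close (so a half turn about z gives the same grasp; the last joint's range is limited). The gripper opens to 87 mm and grips with 3 to 60 N. Pads are 19 mm wide; open, the fingers measure 117 mm over their backs; the gripper's body (75 mm by 190 mm) begins 51 mm behind the grasp point.
Start: joints at [-78.524, 30.224, 82.088, -0, 67.689, -10.227], TCP at [0.231, -0.581, 0.248] pointing down, gripper open.
Joint ranges: [-176.69, 176.69], [-43.24, 126.21], [12.49, 139.97], [-82, 262], [0, 151.66], [-163.58, 163.58]. Speed limits (degrees/s): [159.86, 159.86, 180, 180, 180, 180].

INTERFACE

Orientations are given as a 3x3 rotation matrix whose columns are the frame's x, y, z axes.
In Python, from rig import * gives the robot as it stands.
- The arm moves only by the tool step_arm, never from a script. Its argument "steps" is a list of rows, each a list of 7 numbers: the shift along the tool's x, y, z normalised to -1 to 1, where 1 is 0.3 m, then the turn, a rotation vector about the tool's x, y, z normalised to -1 to 1, where 1 is 45 degrees, then the gripper's target within -1 to 1 (shut at 1, half-way at 0, fully open at -1). A call has 1 to 8 rows; each row is the pose to reach, as a shift and turn from the pose commanded when the call began, along the tool's axes at that moment; what a row does not reach only later rows make up. A row lasts 1/12 s, in which the tool goes at most 41.7 mm and 7.16 degrees, less where a joint would pass 70% of its speed; a pose out of reach is approached as far as the arm can. A call with a number of a shift or a turn outside -1 to 1 is refused whole. A call with a gripper value outside its range is refused whole. The fingers move at their own pace and stop on an object; the grip force is fixed at half the most. Time passes only in rows, so rows that repeat a pose let the fingers close. It gives the time, the measured TCP pose, the force, the opening and the grip force at its end, in the units of the state.
- read_state(): the state, without advancing time (a new reading comes with each control period).
- capture(name): name is "scene" or "top" or "wrist"; returns a dict with "image" (420x560x3 uint8, red, green, blue), "vertical_fov" (degrees; the focal length in pixels is half the picture's height over the tangent of half this angle, whatever the lens; pixels are square), "cx", "cy" (the principal point, pixels), "world_from_camera" (4x4, takes a point from camera to world coordinates); the wrist camera has in their place "T_tool_cam" (4x4, takes a point from camera to tool coordinates, whose origin is the TCP and whose axes are the flange's). Camera axes: x right, y down, z forward; pixel columns grow to the right and rows downward; lengths in m; the calibration is good to about 2 mm. A picture is of the moment at which its call begins: read the wrist's pose just before it. There is no depth.
- hand_in(): hands the job in; it is judged then, once.
The state is a dict: "time_s": time; "joint_positions": joint angles; "qvel": joint speeds; "tau": joint torques, N m; "position": TCP position; "tcp_rot": TCP orientation; "force": force on the tool from outside, world axes, zero at the start; "moment": the same for the moment, N m; "opening": opening from 0.0 (shut) to 1.0 (fully open); "grasp_force": force on a finger pad.
Only numpy, scipy, OpenCV 4.12 (cv2) and the standard library are available. Lean on these libraries where they do the work, as an engineer would, in place of code of your own. Each camera call takes 0.05 s, during which the arm holds its last target. There are 200 camera calls.

TASK

Pack every capacitor can on the bench upright into the blue bin on the mat, set the red bin on the blue one turned so that it stands on the ledges instead of nesting, and pack every relay upright into the red bin. Then close the stack with the empty yellow bin, again half a turn from the red one so that it stands on the red bin's ledges; leave the stack on the mat and everything else on the bench where it is.

Things in the scene. Friction and masses are not known exactly. Their poses are not given: they have to be found in the camera images.
- mat: dark green bench mat, fixed, 210 x 120 x 3 mm; origin at the centre of its underside, x along its length. The blue bin stands on it, lengthwise.
- blue_bin: blue stack-nest bin alone on the mat, 250 g, 156 (x) x 64 (y) x 72 mm; origin under its centre, +x to the end with WHITE top edge. Trough inside 114 (x) x 42 (y) mm, floor 4 mm up. Low long sides: rim 34 mm up, parallel, 122 mm long, 50 mm over their outsides: grip the bin across them (y). High ends, 72 mm, stand out beyond the trough (from |x| = 61 mm). All three bins are alike.
- red_bin: red bin, same shape and frame, 170 g, at first nested in the yellow one (39 mm above its underside). Ledges inside the high ends, 62 mm up: two in the corners of the white +x end, one in the middle of the -x end. Feet below the ends: one at +x, two at -x. Same way round as the bin below, the feet miss its ledges and the bin nests.
- yellow_bin: yellow bin, same shape and frame, 170 g, at first on the table under the red one, same way round. Half a turn from the bin below (white ends opposite), a bin's feet stand on the ledges: it sits level, its underside 62 mm above the lower one's underside, directly over it, with about 2.5 mm of play each way. Cans and relays fit below.
- can1: blue capacitor can, upright cylinder 34 mm in diameter, 46 mm high, silver top, about 60 g; origin at the centre of its underside, z up. None if absent.
- can2: blue capacitor can, upright cylinder 34 mm in diameter, 46 mm high, silver top, about 60 g; origin at the centre of its underside, z up. None if absent.
- can3: blue capacitor can, upright cylinder 34 mm in diameter, 46 mm high, silver top, about 60 g; origin at the centre of its underside, z up. None if absent.
- relay1: plug-in relay, square amber block 34 x 34 mm, 46 mm high, black base, pale label on top, about 70 g; origin at the centre of its underside, z up, x and y along its faces. None if absent.
- relay2: plug-in relay, square amber block 34 x 34 mm, 46 mm high, black base, pale label on top, about 70 g; origin at the centre of its underside, z up, x and y along its faces. None if absent.
- relay3: plug-in relay, square amber block 34 x 34 mm, 46 mm high, black base, pale label on top, about 70 g; origin at the centre of its underside, z up, x and y along its faces. None if absent.
- dial: black control knob, 28 mm across, 18 mm high; leave it alone. Origin under its centre.
- terminal: small green terminal block, 30 x 16 x 16 mm; leave it alone. Origin under its centre.
- spool: spool of orange wire with black flanges, 64 mm across, 50 mm high; leave it alone. Origin under its centre.
- meter: yellow multimeter, 150 x 78 x 35 mm; leave it alone. Origin under its centre.
- driver: red-handled screwdriver lying on the table; leave it alone.
- screws: jar of screws, 48 mm across, 60 mm high; leave it alone. Origin under its centre.
Mind the look-alikes: they are no part of the job. Of the things that look like the mat, the larger one is meant.

How it is judged (in metres and radians):
On the way, in this order (a step that is already met when the one before it is completed fails the run):
1. all cans stand in the blue bin (horizontal distance between each of can1, can2, can3 and blue_bin below 0.045 m and z of can1 in the frame of blue_bin between 0.001 and 0.009 m and angle between each of can1, can2, can3's own z axis and vertical below 0.12 rad and z of can2 in the frame of blue_bin between 0.001 and 0.009 m and z of can3 in the frame of blue_bin between 0.001 and 0.009 m), for 0.2 s.
2. the red bin stands on the blue bin's ledges (horizontal distance between red_bin and blue_bin below 0.009 m and z of red_bin in the frame of blue_bin between 0.058 and 0.066 m and angle between the x axis of red_bin and the x axis of blue_bin, either way round below 0.15 rad and angle between red_bin's own z axis and vertical below 0.06 rad), for 0.2 s.
At the end, for the whole second after the job is handed in: Cans present upright on the blue bin's floor, relays present upright on the red bin's floor; red on blue and yellow on red each rest level on the ledges (58-66 mm above the lower underside, centred to 9 mm, aligned to 0.15 rad); blue bin on the mat, within 40 mm of its centre; all at rest (all of step 1 and all of step 2 and horizontal distance between each of relay1, relay2, relay3 and red_bin below 0.045 m and z of relay1 in the frame of red_bin between 0.001 and 0.009 m and angle between each of relay1, relay2, relay3's own z axis and vertical below 0.12 rad and z of relay2 in the frame of red_bin between 0.001 and 0.009 m and z of relay3 in the frame of red_bin between 0.001 and 0.009 m and horizontal distance between yellow_bin and red_bin below 0.009 m and z of yellow_bin in the frame of red_bin between 0.058 and 0.066 m and angle between the x axis of yellow_bin and the x axis of red_bin, either way round below 0.15 rad and angle between each of yellow_bin, blue_bin's own z axis and vertical below 0.06 rad and linear speed of each of blue_bin, red_bin, yellow_bin below 0.03 m/s and horizontal distance between blue_bin and mat below 0.04 m and height (world z) of blue_bin below 0.008 m); the robot touches nothing.
It fails at once if a bystander (dial, terminal block, spool, multimeter, screwdriver, jar) is shifted by more than 30 mm (distance of any of dial, terminal, spool, meter, driver, screws from where it was at the start of the episode above 0.03 m).
Of can1, can2, can3, relay1, relay2, relay3 only 4 to 5 are there at a start; the rules pass over those that are not, and their reading is None.
At some moment in a run one of can1, can2, can3, relay1, relay2, relay3 may be knocked a few centimetres aside while the robot is not near it.
It also fails if it takes over 210 s, if anything falls off the work surface, if the arm or the gripper's body presses on something with over 40 N, if the wrist force passes 120 N, or if a joint passes its speed limit or range.

## Working session

There is one attempt and no reset: what is moved stays moved. The work goes in short steps, Python scripts to look and compute and a tool call to move; the robot and the scene stay as the last step left them, time stands still between calls to the robot, and variables do not carry over. Pictures are saved under pics/ and viewed, at most 14 in all, crops included, and the job is handed in when it is done.

Besides the shell and the picture viewer there is one more tool, called after "Emit:" by a JSON object that holds its "method" and its "body", one argument or row to a line. step_arm: Moves the arm, as the interface text tells. Scaled input: -1 to 1 covers 0.3 m each way for a shift and 45 degrees each way for a turn. Its arguments: {"type":"object","properties":{"steps":{"type":"array"}},"required":["steps"]}

```bash
ls; mkdir -p pics
python3 - <<'E'
from rig import *
import cv2,numpy as np
for n in("scene","top"):
    c=capture(n); cv2.imwrite(f"pics/{n}0.png",c["image"][:,:,::-1]); np.savez(f"pics/{n}0.npz",**c)
    print(n,c["vertical_fov"],c["cx"],c["cy"],np.round(c["world_from_camera"],3).tolist())
c=capture("wrist");print(np.round(c["T_tool_cam"],3).tolist(),c["vertical_fov"],c["cx"],c["cy"])
s=read_state();print(s)
E
```

```text
pics
scene 48.13481730309978 274.8303885896538 209.78544011623046 [[0.039, 0.753, -0.657, 1.239], [0.999, -0.019, 0.038, -0.04], [0.016, -0.658, -0.753, 0.941], [0.0, 0.0, 0.0, 1.0]]
top 49.489417043635434 275.2489065828364 211.55585647474942 [[0.008, -0.997, 0.077, 0.411], [-1.0, -0.007, 0.013, 0.003], [-0.012, -0.077, -0.997, 1.215], [0.0, 0.0, 0.0, 1.0]]
[[-0.0, -0.955, -0.296, 0.08], [1.0, 0.0, -0.001, 0.001], [0.001, -0.296, 0.955, -0.137], [0.0, 0.0, 0.0, 1.0]] 71.06982598316735 275.8364481629781 210.30949029018015
{'time_s': 0.15, 'joint_positions': array([-7.85258408e+01,  3.02670689e+01,  8.21372838e+01, -2.71215640e-03,
        6.76875882e+01, -1.02294449e+01]), 'qvel': array([-0.03682044, -0.14180083, -0.35102216,  0.00560665, -0.01483609,
        0.00743659]), 'tau': array([ 3.75490954e-04, -4.40432990e+01, -1.76842010e+01,  6.34062337e-02,
        5.52505336e-02, -9.19181070e-05]), 'position': array([ 0.23102262, -0.58020483,  0.24680519]), 'tcp_rot': array([[ 9.29102696e-01,  3.69821644e-01, -3.62127160e-04],
       [ 3.69821742e-01, -9.29101412e-01,  1.56388832e-03],
       [ 2.41906892e-04, -1.58693535e-03, -9.99998712e-01]]), 'force': array([ 0.36977088,  0.19815656, -0.57011965]), 'moment': array([-0.06085247, -0.00987586, -0.04861548]), 'grasp_force': 0.0, 'opening': 1.0016472191799133}
```

View pics/top0.png

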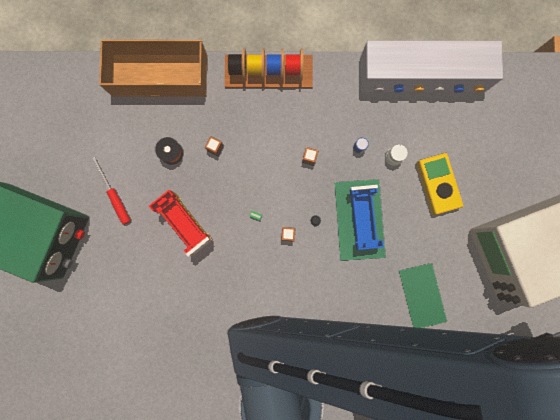

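View pics/scene0.png

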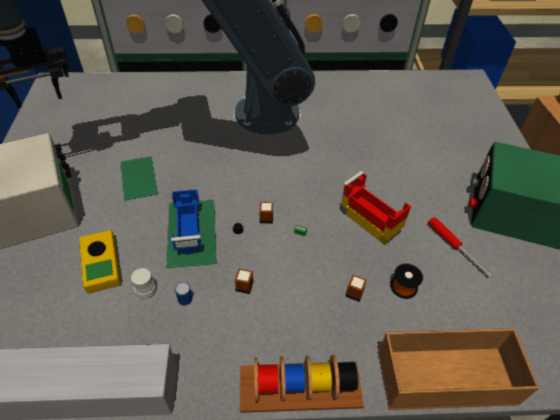

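```bash
cat > h.py <<'E'
import numpy as np, cv2
from rig import *
def cam(name):
    s=read_state(); c=capture(name); c=dict(c)
    if name=="wrist":
        T=np.eye(4);T[:3,:3]=s["tcp_rot"];T[:3,3]=s["position"]; c["world_from_camera"]=T@c["T_tool_cam"]
    c["f"]=210/np.tan(np.radians(c["vertical_fov"]/2)); return c
def ray(c,uv,z):
    uv=np.atleast_2d(np.asarray(uv,float)); W=np.asarray(c["world_from_camera"])
    d=np.c_[(uv[:,0]-c["cx"])/c["f"],(uv[:,1]-c["cy"])/c["f"],np.ones(len(uv))]@W[:3,:3].T
    return W[:3,3]+d*((z-W[2,3])/d[:,2])[:,None]
def proj(c,p):
    q=np.linalg.inv(c["world_from_camera"])@np.r_[p,1]; return c["f"]*q[:2]/q[2]+[c["cx"],c["cy"]]
def masks(im):
    h=cv2.cvtColor(im,cv2.COLOR_RGB2HSV).astype(int); H,S,V=h[...,0],h[...,1],h[...,2]
    return dict(white=(S<60)&(V>170),blue=(H>100)&(H<130)&(S>120)&(V>40),red=((H<7)|(H>174))&(S>150)&(V>60),
      yellow=(H>18)&(H<32)&(S>150)&(V>80),amber=(H>3)&(H<20)&(S>100)&(V>60),green=(H>65)&(H<95)&(S>80))
def blobs(m,lo=20):
    r=[]
    for k in cv2.findContours(m.astype(np.uint8),cv2.RETR_EXTERNAL,cv2.CHAIN_APPROX_NONE)[0]:
        a=cv2.contourArea(k)
        if a>=lo: M=cv2.moments(k); r.append((a,M["m10"]/M["m00"],M["m01"]/M["m00"],cv2.minAreaRect(k),k))
    return r
def rect(c,b,z):  # top-face rect corners -> centre, sides, yaw
    P=ray(c,cv2.boxPoints(b[3]),z)[:,:2]; e=P[1]-P[0]; g=P[2]-P[1]
    return P.mean(0),np.linalg.norm(e),np.linalg.norm(g),np.degrees(np.arctan2(e[1],e[0]))
def go(p,yaw,s=None):
    """normalised row to TCP target p, tool x axis at world yaw (deg), pointing down; from the measured pose"""
    s=s or read_state(); R=s["tcp_rot"]; c,n=np.cos(np.radians(yaw)),np.sin(np.radians(yaw))
    Rt=np.array([[c,n,0],[n,-c,0],[0,0,-1.]])
    d=R.T@(np.array(p)-s["position"])/.3; w=np.degrees(cv2.Rodrigues(R.T@Rt)[0].ravel())/45
    print("row",np.round(d,4),np.round(w,4),"rows>=",max(np.linalg.norm(d)*.3/.0417,np.linalg.norm(w)*45/7.16))
E
python3 - <<'E'
from h import *
c=cam("top"); im=c["image"]; cr=im[125:275,140:460]; cv2.imwrite("pics/crop1.png",cv2.resize(cr,None,fx=2.4,fy=2.4,interpolation=cv2.INTER_CUBIC)[:,:,::-1])
m=masks(im)
for n,z in(("white",.046),("blue",.05),("red",.1),("green",.003)):
    for b in blobs(m[n]):
        if 100<b[2]<340 and 90<b[1]<480:
            q=rect(c,b,z); print(n,int(b[0]),np.round(b[1:3],1),"xy",np.round(ray(c,b[1:3],z)[0,:2],4),"rect",np.round(q[0],4),np.round(q[1:],3))
E
```

```text
white 67 [196.8 246.7] xy [0.4094 0.2188] rect [0.4094 0.218 ] [ 7.1000e-02  1.1000e-02 -5.3019e+01]
white 61 [288.  233.6] xy [ 0.4447 -0.015 ] rect [ 0.4451 -0.015 ] [ 2.1000e-02  2.3000e-02 -8.9566e+01]
white 60 [363.8 186.9] xy [ 0.5667 -0.2096] rect [ 0.5668 -0.2103] [ 6.7000e-02  9.0000e-03 -8.4394e+01]
white 24 [ 99.4 170. ] xy [0.6067 0.4772] rect [0.5994 0.473 ] [ 7.0000e-03  9.4000e-02 -6.2554e+01]
white 61 [310.1 154.4] xy [ 0.6509 -0.0712] rect [ 0.6508 -0.0712] [  0.022   0.023 -13.681]
white 22 [166.6 148.6] xy [0.6639 0.303 ] rect [0.6643 0.3033] [ 1.3000e-02  1.3000e-02 -8.9693e+01]
white 210 [398.9 152.2] xy [ 0.6579 -0.3011] rect [ 0.6571 -0.3013] [ 4.4000e-02  4.8000e-02 -5.7522e+01]
white 61 [212.5 144. ] xy [0.6768 0.1833] rect [0.6768 0.1833] [ 2.2000e-02  2.1000e-02 -2.5323e+01]
white 86 [361.8 143.2] xy [ 0.681  -0.2053] rect [ 0.6815 -0.2045] [ 2.9000e-02  2.6000e-02 -8.9705e+01]
blue 1140 [364.6 220.6] xy [ 0.4793 -0.2103] rect [ 0.4837 -0.2164] [ 7.2000e-02  1.5000e-01 -8.4391e+01]
red 1277 [178.4 219.3] xy [0.4763 0.2555] rect [0.4735 0.2574] [  0.068   0.15  -50.417]
red 290 [118. 206.] xy [0.508  0.4056] rect [0.5087 0.4061] [ 2.2000e-02  9.3000e-02 -6.2666e+01]
green 1893 [422.4 295.8] xy [ 0.2857 -0.3687] rect [ 0.2864 -0.3692] [  0.088   0.156 -75.59 ]
green 249 [377.8 215. ] xy [ 0.4972 -0.2541] rect [ 0.5012 -0.2538] [ 1.9000e-02  1.4100e-01 -8.3873e+01]
green 1209 [348.8 220.7] xy [ 0.4816 -0.1771] rect [ 0.4857 -0.205 ] [  0.117   0.209 -85.2  ]
```

View pics/crop1.png

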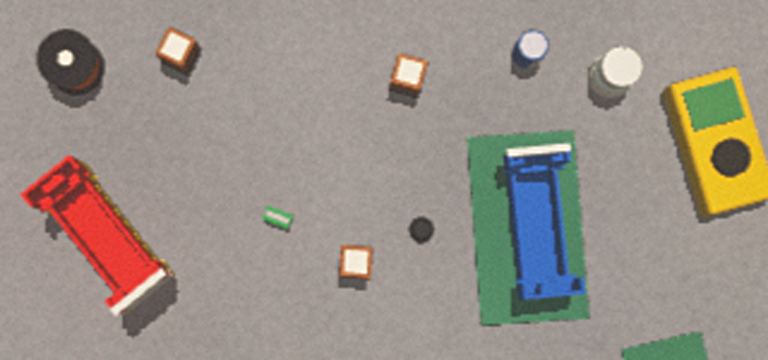

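Run:
```python
from h import *
go([.483,-.213,.27],5.6)
```

```text
row [ 1.2329 -0.827  -0.0755] [-1.700e-03 -1.000e-04  3.578e-01] rows>= 10.694471863013858
```

Emit:
{"method": "step_arm", "body": {
  "steps": [
    [0.62, -0.41, -0.04, 0, 0, 0, -1],
    [0.62, -0.41, -0.04, 0, 0, 0, -1],
    [0.62, -0.41, -0.04, 0, 0, 0, -1],
    [0.62, -0.41, -0.04, 0, 0, 0, -1],
    [0.62, -0.41, -0.04, 0, 0, 0, -1],
    [0.62, -0.41, -0.04, 0, 0, 0, -1]
  ]
}}

```text
time_s: 0.7
position: [0.3603, -0.3924, 0.2596]
tcp_rot: [[0.928, 0.373, 0.0], [0.373, -0.928, 0.004], [0.002, -0.003, -1.0]]
force: [0.4, 0.1, 0.6]
opening: 1.002
grasp_force: 0.0
```

Emit:
{"method": "step_arm", "body": {
  "steps": [
    [0.613, -0.417, -0.036, 0, 0, 0.358, -1],
    [0.613, -0.417, -0.036, 0, 0, 0.358, -1],
    [0.613, -0.417, -0.036, 0, 0, 0.358, -1],
    [0.613, -0.417, -0.036, 0, 0, 0.358, -1],
    [0.613, -0.417, -0.036, 0, 0, 0.358, -1],
    [0.613, -0.417, -0.036, 0, 0, 0.358, -1],
    [0.613, -0.417, -0.036, 0, 0, 0.358, -1],
    [0.613, -0.417, -0.036, 0, 0, 0.358, -1]
  ]
}}

```text
time_s: 1.37
position: [0.4835, -0.2123, 0.2703]
tcp_rot: [[0.995, 0.101, -0.0], [0.101, -0.995, -0.0], [-0.0, 0.0, -1.0]]
force: [-0.2, -0.7, 0.2]
opening: 1.002
grasp_force: 0.0
```

Run:
```python
from h import *
print(read_state()["position"],read_state()["tcp_rot"][:,0])
c=cam("wrist"); im=c["image"]; cv2.imwrite("pics/w1.png",im[:,:,::-1]); m=masks(im)
for n,z in(("white",.075),("blue",.06)):
    for b in blobs(m[n],80):
        q=rect(c,b,z); print(n,int(b[0]),np.round(b[1:3],1),"xy",np.round(ray(c,b[1:3],z)[0,:2],4),"rect",np.round(q[0],4),np.round(q[1:],3))
go([.681,-.205,.2],5.6)
```

```text
[ 0.48345074 -0.21232122  0.27032413] [ 9.94925139e-01  1.00617300e-01 -3.54947422e-04]
white 286 [118.8 200.9] xy [ 0.4545 -0.0314] rect [ 0.4542 -0.0317] [ 2.100e-02  2.200e-02 -8.423e+01]
white 415 [277.3 120.5] xy [ 0.5627 -0.2071] rect [ 0.5627 -0.2067] [ 6.5000e-02  7.0000e-03 -8.4237e+01]
white 1367 [373.8  37.8] xy [ 0.6512 -0.2951] rect [ 0.6506 -0.2954] [ 3.9000e-02  3.9000e-02 -8.4244e+01]
white 508 [161.1  21.4] xy [ 0.6442 -0.0835] rect [ 0.6441 -0.0834] [  0.024   0.022 -16.733]
white 415 [288.9   8.3] xy [ 0.668  -0.2076] rect [ 0.6669 -0.2079] [ 2.5000e-02  1.6000e-02 -8.4245e+01]
blue 5249 [277.1 188.1] xy [ 0.485  -0.2149] rect [ 0.4807 -0.2152] [ 6.6000e-02  1.5500e-01 -8.4236e+01]
row [0.6597 0.0375 0.2338] [0.0005 0.0008 0.0015] rows>= 5.042732223047394
```

View pics/w1.png

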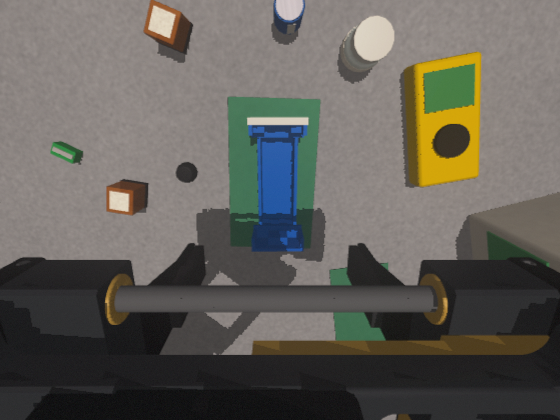

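Run:
```python
from h import *
c=cam("wrist"); m=masks(c["image"])
def ends(c,m,a,b,z):
    u=slice(a,b); W=np.argwhere(m["white"][100:140,u]); B=np.argwhere(m["blue"][100:280,u])
    t=W[:,0].min()+100-.5; bo=B[:,0].max()+100+.5
    cols=[np.argwhere((m["blue"]|m["white"])[r0:r1,230:330])[:,1]+230 for r0,r1 in((118,124),(240,249))]
    print(t,bo,[(k.min()-.5,k.max()+.5) for k in cols])
    tl=[np.mean([k.min(),k.max()]) for k in cols]
    return ray(c,[(tl[0],t),(tl[1],bo)],z)
P=ends(c,m,265,290,.075); d=P[0]-P[1]; print(P,np.linalg.norm(d),np.degrees(np.arctan2(d[1],d[0])),P.mean(0))
```

```text
116.5 250.5 [(np.float64(245.5), np.float64(306.5)), (np.float64(250.5), np.float64(302.5))]
[[ 0.56617467 -0.20639838  0.075     ]
 [ 0.40930918 -0.22258077  0.075     ]] 0.15769798230412382 5.889852899707151 [ 0.48774192 -0.21448957  0.075     ]
```

Emit:
{"method": "step_arm", "body": {
  "steps": [
    [0.45, 0.037, 0, 0, 0, 0, -0.4],
    [0.45, 0.037, 0, 0, 0, 0, -0.4],
    [0.45, 0.037, 0, 0, 0, 0, -0.4],
    [0.45, 0.037, 0, 0, 0, 0, -0.4],
    [0.45, 0.037, 0, 0, 0, 0, -0.4],
    [0.45, 0.037, 0, 0, 0, 0, -0.4],
    [0.45, 0.037, 0, 0, 0, 0, -0.4]
  ]
}}

```text
time_s: 2.05
position: [0.6166, -0.2122, 0.2697]
tcp_rot: [[0.995, 0.096, -0.003], [0.096, -0.995, 0.001], [-0.002, -0.001, -1.0]]
force: [-0.6, -0.1, -0.8]
opening: 0.704
grasp_force: 0.0
```

```bash
cat >> h.py <<'E'
def tops(c,z,lo=150,hi=5000):
    for b in blobs(masks(c["image"])["white"],lo):
        if b[0]<hi:
            q=rect(c,b,z); print(int(b[0]),np.round(b[1:3],1),"xy",np.round(ray(c,b[1:3],z)[0,:2],4),"rect",np.round(q[0],4),np.round(q[1:],3))
E
python3 - <<'E'
from h import *
print(read_state()["position"],read_state()["opening"])
tops(cam("wrist"),.046)
E
```

```text
[ 0.61663047 -0.2121814   0.26972952] 0.7044580762778343
962 [352.  163.7] xy [ 0.6537 -0.303 ] rect [ 0.6533 -0.3031] [  0.043   0.043 -27.021]
349 [162.9 147.7] xy [ 0.651  -0.0729] rect [ 0.6507 -0.073 ] [  0.024   0.024 -19.476]
420 [276.3 133. ] xy [ 0.6811 -0.2074] rect [ 0.681  -0.2076] [ 2.7000e-02  2.7000e-02 -4.0896e+01]
```

Run:
```python
from h import *
go([.681,-.207,.12],5.8); go([.681,-.207,.057],5.8)
```

```text
row [0.2162 0.0042 0.4999] [-0.001   0.0024 -0.007 ] rows>= 3.9181799634065513
row [0.2166 0.0044 0.7099] [-0.001   0.0024 -0.007 ] rows>= 5.339450233931288
```

Emit:
{"method": "step_arm", "body": {
  "steps": [
    [0.216, 0.004, 0.2, 0, 0.002, -0.007, -0.4],
    [0.216, 0.004, 0.4, 0, 0.002, -0.007, -0.4],
    [0.216, 0.004, 0.5, 0, 0.002, -0.007, -0.4],
    [0.216, 0.004, 0.6, 0, 0.002, -0.007, -0.4],
    [0.216, 0.004, 0.68, 0, 0.002, -0.007, -0.4],
    [0.216, 0.004, 0.71, 0, 0.002, -0.007, -0.4],
    [0.216, 0.004, 0.71, 0, 0.002, -0.007, -0.4]
  ]
}}

```text
time_s: 2.68
position: [0.6777, -0.2047, 0.0508]
tcp_rot: [[0.995, 0.102, -0.011], [0.102, -0.995, 0.006], [-0.01, -0.007, -1.0]]
force: [-0.8, 1.4, 0.4]
opening: 0.702
grasp_force: 0.0
```

Emit:
{"method": "step_arm", "body": {
  "steps": [
    [0, 0, 0, 0, 0, 0, 1],
    [0, 0, 0, 0, 0, 0, 1],
    [0, 0, 0, 0, 0, 0, 1],
    [0, 0, 0, 0, 0, 0, 1],
    [0, 0, 0, 0, 0, 0, 1],
    [0, 0, 0, 0, 0, 0, 1]
  ]
}}

```text
time_s: 3.18
position: [0.6841, -0.2066, 0.0596]
tcp_rot: [[0.995, 0.103, 0.005], [0.103, -0.995, -0.001], [0.005, 0.002, -1.0]]
force: [-0.2, 0.5, 4.9]
opening: 0.381
grasp_force: 30.0
```

Emit:
{"method": "step_arm", "body": {
  "steps": [
    [0, 0, -0.1, 0, 0, 0, 1],
    [0, 0, -0.2, 0, 0, 0, 1],
    [0, 0, -0.33, 0, 0, 0, 1],
    [0, 0, -0.4, 0, 0, 0, 1],
    [0, 0, -0.4, 0, 0, 0, 1],
    [0, 0, -0.4, 0, 0, 0, 1]
  ]
}}

```text
time_s: 3.68
position: [0.6837, -0.2064, 0.1796]
tcp_rot: [[0.995, 0.103, 0.005], [0.103, -0.995, -0.002], [0.005, 0.002, -1.0]]
force: [0.1, -0.1, -1.0]
opening: 0.38
grasp_force: 30.0
```

Run:
```python
from h import *
print(read_state()["position"],read_state()["opening"],read_state()["grasp_force"])
go([.4878,-.2145,.17],5.8);go([.4878,-.2145,.066],5.8)
```

```text
[ 0.68374307 -0.20644576  0.17962077] 0.38030594904037923 29.991731643676758
row [-0.6526 -0.0407  0.0287] [ 0.0028 -0.0064  0.0026] rows>= 4.708498492984303
row [-0.6543 -0.0415  0.3754] [ 0.0028 -0.0064  0.0026] rows>= 5.435146874495371
```

Emit:
{"method": "step_arm", "body": {
  "steps": [
    [-0.2, -0.012, 0, 0, 0, 0, 1],
    [-0.4, -0.025, 0, 0, 0, 0, 1],
    [-0.55, -0.035, 0, 0, 0, 0, 1],
    [-0.653, -0.041, 0.03, 0.003, -0.006, 0.003, 1],
    [-0.653, -0.041, 0.03, 0.003, -0.006, 0.003, 1],
    [-0.653, -0.041, 0.03, 0.003, -0.006, 0.003, 1],
    [-0.653, -0.041, 0.03, 0.003, -0.006, 0.003, 1],
    [-0.653, -0.041, 0.03, 0.003, -0.006, 0.003, 1]
  ]
}}

```text
time_s: 4.35
position: [0.4871, -0.2142, 0.1673]
tcp_rot: [[0.995, 0.1, -0.004], [0.1, -0.995, 0.003], [-0.003, -0.003, -1.0]]
force: [-0.4, -0.4, -0.9]
opening: 0.383
grasp_force: 30.0
```

Run:
```python
from h import *
print(read_state()["position"])
c=cam("wrist");cv2.imwrite("pics/w2.png",c["image"][:,:,::-1])
go([.4878,-.2145,.068],5.8)
```

```text
[ 0.48707378 -0.2142238   0.1672552 ]
row [0.0009 0.001  0.3318] [-0.0028  0.0034 -0.0005] rows>= 2.38682609953283
```

View pics/w2.png

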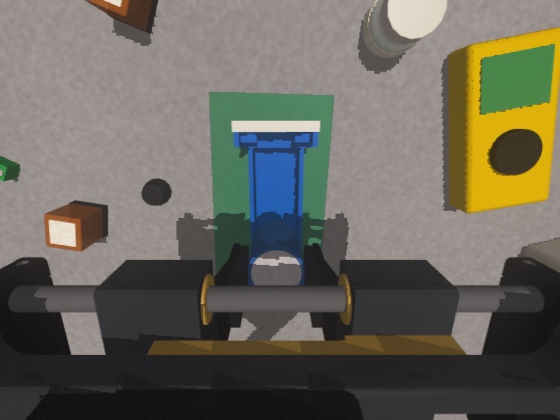

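Emit:
{"method": "step_arm", "body": {
  "steps": [
    [0, 0, 0.08, 0, 0, 0, 1],
    [0, 0, 0.16, 0, 0, 0, 1],
    [0, 0, 0.24, 0, 0, 0, 1],
    [0, 0, 0.29, 0, 0, 0, 1],
    [0, 0, 0.32, 0, 0, 0, 1],
    [0, 0, 0.33, 0, 0, 0, 1],
    [0, 0, 0.33, 0, 0, 0, 1],
    [0, 0, 0.33, 0, 0, 0, 1]
  ]
}}

```text
time_s: 5.07
position: [0.4874, -0.2142, 0.0695]
tcp_rot: [[0.995, 0.101, -0.002], [0.101, -0.995, 0.001], [-0.002, -0.001, -1.0]]
force: [-0.5, 0.1, -0.9]
opening: 0.377
grasp_force: 30.0
```

Emit:
{"method": "step_arm", "body": {
  "steps": [
    [0, 0, 0, 0, 0, 0, 1],
    [0, 0, 0, 0, 0, 0, -0.4],
    [0, 0, 0, 0, 0, 0, -0.4],
    [0, 0, 0, 0, 0, 0, -0.4],
    [0, 0, 0, 0, 0, 0, -0.4],
    [0, 0, -0.1, 0, 0, 0, -0.4],
    [0, 0, -0.23, 0, 0, 0, -0.4],
    [0, 0, -0.35, 0, 0, 0, -0.4]
  ]
}}

```text
time_s: 5.73
position: [0.4862, -0.2137, 0.1748]
tcp_rot: [[0.995, 0.1, -0.005], [0.1, -0.995, 0.003], [-0.005, -0.004, -1.0]]
force: [1.2, -0.8, 0.1]
opening: 0.689
grasp_force: 0.0
```

Emit:
{"method": "step_arm", "body": {
  "steps": [
    [0, 0, -0.12, 0, 0, 0, -0.4],
    [0, 0, -0.25, 0, 0, 0, -1],
    [0, 0, -0.3, 0, 0, 0, -1],
    [0, 0, -0.3, 0, 0, 0, -1],
    [0, 0, -0.3, 0, 0, 0, -1]
  ]
}}

```text
time_s: 6.15
position: [0.4873, -0.2144, 0.2651]
tcp_rot: [[0.995, 0.101, -0.001], [0.101, -0.995, 0.001], [-0.001, -0.001, -1.0]]
force: [0.3, 0.8, -0.4]
opening: 0.915
grasp_force: 0.0
```

Run:
```python
from h import *
print(read_state()["position"],read_state()["tcp_rot"])
c=cam("wrist"); tops(c,.053,100)
c=cam("wrist"); tops(c,.075,100)
go([.475,.258,.30],40)
```

```text
[ 0.4872813  -0.21438078  0.26511226] [[ 9.94923970e-01  1.00620922e-01 -1.31295985e-03]
 [ 1.00621671e-01 -9.94924626e-01  5.17865417e-04]
 [-1.25418799e-03 -6.47348931e-04 -9.99999004e-01]]
297 [115.  204.6] xy [ 0.4472 -0.0195] rect [ 0.4472 -0.0194] [ 2.2000e-02  2.5000e-02 -8.4214e+01]
351 [275.6 191.5] xy [ 0.4837 -0.2154] rect [ 0.4836 -0.2153] [ 2.5000e-02  2.6000e-02 -8.4218e+01]
366 [275. 124.] xy [ 0.5622 -0.2068] rect [ 0.5617 -0.2074] [ 6.9000e-02  8.0000e-03 -8.4236e+01]
1410 [373.   40.1] xy [ 0.6569 -0.301 ] rect [ 0.6561 -0.3011] [ 4.1000e-02  4.2000e-02 -8.4261e+01]
520 [157.5  23.6] xy [ 0.6495 -0.0754] rect [ 0.6495 -0.0754] [  0.026   0.023 -16.249]
296 [115.9 203.9] xy [ 0.4548 -0.0321] rect [ 0.4552 -0.0322] [ 2.1000e-02  2.3000e-02 -8.4183e+01]
352 [276.4 190.8] xy [ 0.489  -0.2148] rect [ 0.4892 -0.2149] [ 2.4000e-02  2.4000e-02 -8.4194e+01]
369 [276.2 123. ] xy [ 0.5624 -0.2071] rect [ 0.5619 -0.2069] [ 6.6000e-02  7.0000e-03 -8.4237e+01]
1434 [374.9  38.2] xy [ 0.6513 -0.2952] rect [ 0.6509 -0.2951] [ 3.9000e-02  3.9000e-02 -4.0861e+01]
531 [157.9  21.7] xy [ 0.6443 -0.0839] rect [ 0.6442 -0.0837] [  0.024   0.022 -17.769]
row [ 0.1203 -1.5684 -0.1179] [-0.0073  0.005  -0.7608] rows>= 11.348203818745535
```

Emit:
{"method": "step_arm", "body": {
  "steps": [
    [0.06, -0.8, -0.12, 0, 0, 0, -1],
    [0.06, -0.8, -0.12, 0, 0, 0, -1],
    [0.06, -0.8, -0.12, 0, 0, 0, -1],
    [0.06, -0.8, -0.12, 0, 0, 0, -1],
    [0.06, -0.8, -0.12, 0, 0, 0, -1],
    [0.06, -0.8, -0.12, 0, 0, 0, -1],
    [0.06, -0.8, -0.12, 0, 0, 0, -1]
  ]
}}

```text
time_s: 6.83
position: [0.4792, 0.0319, 0.2995]
tcp_rot: [[0.994, 0.107, -0.007], [0.107, -0.994, 0.006], [-0.006, -0.006, -1.0]]
force: [-0.1, -0.8, -0.1]
opening: 0.998
grasp_force: 0.0
```

Emit:
{"method": "step_arm", "body": {
  "steps": [
    [0.06, -0.768, 0, 0, 0, -0.76, -1],
    [0.06, -0.768, 0, 0, 0, -0.76, -1],
    [0.06, -0.768, 0, 0, 0, -0.76, -1],
    [0.06, -0.768, 0, 0, 0, -0.76, -1],
    [0.06, -0.768, 0, 0, 0, -0.76, -1],
    [0.06, -0.768, 0, 0, 0, -0.76, -1],
    [0.06, -0.768, 0, 0, 0, -0.76, -1],
    [0.06, -0.768, 0, 0, 0, -0.76, -1]
  ]
}}

```text
time_s: 7.5
position: [0.475, 0.2575, 0.299]
tcp_rot: [[0.765, 0.644, -0.007], [0.644, -0.765, 0.0], [-0.005, -0.005, -1.0]]
force: [-0.5, -0.1, 0.6]
opening: 0.993
grasp_force: 0.0
```

Run:
```python
from h import *
print(read_state()["position"],read_state()["tcp_rot"][:,0])
c=cam("wrist");cv2.imwrite("pics/w3.png",c["image"][:,:,::-1]);tops(c,.111,100)
for b in blobs(masks(c["image"])["red"],300): print(b[:4],rect(c,b,.111))
```

```text
[0.47497098 0.25749909 0.29898324] [ 0.76479568  0.64425059 -0.00536164]
141 [277.1 259.7] xy [0.4109 0.2022] rect [0.4132 0.1993] [7.0000e-03 5.4000e-02 3.6181e+01]
219 [534.  235.2] xy [ 0.6318 -0.0091] rect [ 0.6319 -0.0093] [  0.019   0.019 -15.141]
347 [428.9  96.9] xy [0.6536 0.2026] rect [0.6536 0.2025] [ 2.1000e-02  2.0000e-02 -2.6945e+01]
144 [353.5  36. ] xy [0.6433 0.301 ] rect [0.6433 0.3009] [ 1.3000e-02  1.2000e-02 -4.9979e+01]
(5327.5, 276.30380103237917, 188.70448928515563, ((276.5, 191.0), (128.0, 59.0), 90.0)) (array([0.47253242, 0.25505713]), np.float64(0.06267293562082782), np.float64(0.14971975188301823), np.float64(-49.893448280394985))
(367.5, 90.74331065759637, 62.723356009070294, ((90.76923370361328, 62.653839111328125), (22.46535873413086, 19.969205856323242), 56.30992889404297)) (array([0.45725414, 0.48559656]), np.float64(0.02096043314711105), np.float64(0.019250141892203927), np.float64(-21.846565736805143))
(1506.5, 192.72209315189733, 63.94180772209315, ((192.82928466796875, 63.536590576171875), (19.877676010131836, 84.8114242553711), 6.340191841125488)) (array([0.52122992, 0.40606319]), np.float64(0.07821118159801936), np.float64(0.0190019941264254), np.float64(27.793161291799457))
```

View pics/w3.png

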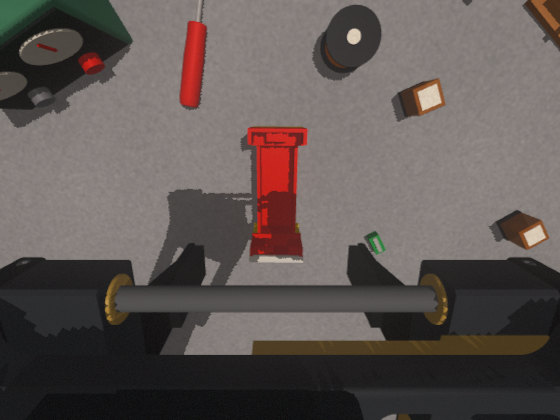

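Run:
```python
from h import *
c=cam("wrist");m=masks(c["image"])
r=(m["red"]|m["white"])[110:275,230:330]; ys=np.argwhere(r[:,40:60].any(1)).ravel()
a,b=ys.min()+109.5,ys.max()+110.5
cc=[(np.argwhere(r[i:j].any(0)).min()+np.argwhere(r[i:j].any(0)).max())/2+230 for i,j in((18,30),(138,150))]
print(a,b,cc); P=ray(c,[(cc[0],a),(cc[1],b)],.111); d=P[0]-P[1]; C=P.mean(0)
yaw=np.degrees(np.arctan2(d[1],d[0])); print(P,np.linalg.norm(d),yaw,C)
print(read_state()["position"]); go([C[0],C[1],.081],yaw)
```

```text
126.5 261.5 [np.float64(275.5), np.float64(275.0)]
[[0.52982413 0.30334634 0.111     ]
 [0.40747459 0.20158191 0.111     ]] 0.15913959793667623 39.75204612355797 [0.46864936 0.25246412 0.111     ]
[0.4753989  0.25596236 0.29960594]
row [-0.0214 -0.0024  0.7288] [-0.0054  0.0059  0.0039] rows>= 5.245517737078477
```

Emit:
{"method": "step_arm", "body": {
  "steps": [
    [-0.021, -0.002, 0.12, 0, 0, 0.004, -1],
    [-0.021, -0.002, 0.25, 0, 0, 0.004, -1],
    [-0.021, -0.002, 0.38, 0, 0, 0.004, -1],
    [-0.021, -0.002, 0.5, 0, 0, 0.004, -1],
    [-0.021, -0.002, 0.6, 0, 0, 0.004, -1],
    [-0.021, -0.002, 0.68, 0, 0, 0.004, -1],
    [-0.021, -0.002, 0.73, 0, 0, 0.004, -1],
    [-0.021, -0.002, 0.73, 0, 0, 0.004, -1]
  ]
}}

```text
time_s: 8.27
position: [0.4678, 0.2514, 0.0787]
tcp_rot: [[0.77, 0.638, -0.011], [0.638, -0.77, -0.001], [-0.009, -0.007, -1.0]]
force: [-0.3, -0.7, 0.4]
opening: 0.997
grasp_force: 0.0
```

Emit:
{"method": "step_arm", "body": {
  "steps": [
    [0, 0, 0, 0, 0, 0, 1],
    [0, 0, 0, 0, 0, 0, 1],
    [0, 0, 0, 0, 0, 0, 1],
    [0, 0, 0, 0, 0, 0, 1],
    [0, 0, 0, 0, 0, 0, 1],
    [0, 0, 0, 0, 0, 0, 1]
  ]
}}

```text
time_s: 8.77
position: [0.4702, 0.2543, 0.0829]
tcp_rot: [[0.768, 0.64, -0.002], [0.64, -0.768, 0.002], [0.0, -0.003, -1.0]]
force: [-0.0, 0.6, -0.8]
opening: 0.628
grasp_force: 0.0
```

Emit:
{"method": "step_arm", "body": {
  "steps": [
    [0, 0, -0.04, 0, 0, 0, 1],
    [0, 0, -0.1, 0, 0, 0, 1],
    [0, 0, -0.18, 0, 0, 0, 1],
    [0, 0, -0.28, 0, 0, 0, 1],
    [0, 0, -0.4, 0, 0, 0, 1],
    [0, 0, -0.5, 0, 0, 0, 1],
    [0, 0, -0.5, 0, 0, 0, 1],
    [0, 0, -0.5, 0, 0, 0, 1]
  ]
}}

```text
time_s: 9.43
position: [0.471, 0.2542, 0.2338]
tcp_rot: [[0.768, 0.64, 0.001], [0.64, -0.768, 0.003], [0.003, -0.002, -1.0]]
force: [-0.8, 0.5, -1.4]
opening: 0.569
grasp_force: 30.0
```

Run:
```python
from h import *
print(read_state()["position"],read_state()["opening"],read_state()["grasp_force"])
c=cam("scene");cv2.imwrite("pics/s2.png",c["image"][120:320,40:520][:,:,::-1].repeat(1,0))
c=cam("wrist");cv2.imwrite("pics/w4.png",c["image"][:,:,::-1])
go([.4878,-.2145,.20],5.8)
```

```text
[0.47096179 0.25420833 0.23382768] 0.5690935312787797 29.99450147151947
row [-0.9502  1.2391  0.1011] [-0.0044  0.0067  0.7557] rows>= 11.257298290295832
```

View pics/w4.png

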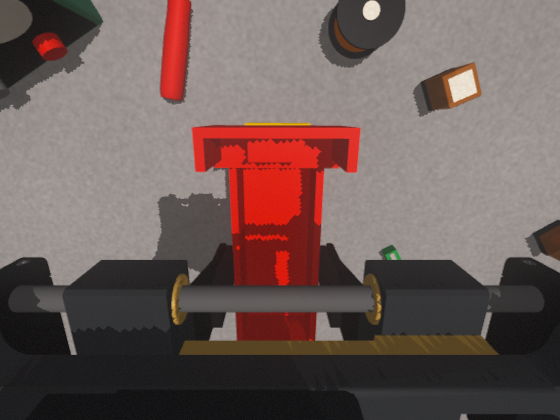

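Emit:
{"method": "step_arm", "body": {
  "steps": [
    [-0.07, 0.1, 0, 0, 0, 0, 1],
    [-0.15, 0.2, 0, 0, 0, 0, 1],
    [-0.24, 0.31, 0, 0, 0, 0, 1],
    [-0.32, 0.41, 0, 0, 0, 0, 1],
    [-0.39, 0.51, 0, 0, 0, 0, 1],
    [-0.44, 0.58, 0, 0, 0, 0, 1],
    [-0.47, 0.62, 0, 0, 0, 0, 1],
    [-0.47, 0.62, 0, 0, 0, 0, 1]
  ]
}}

```text
time_s: 10.2
position: [0.4803, 0.0179, 0.2296]
tcp_rot: [[0.771, 0.637, -0.007], [0.637, -0.771, 0.002], [-0.005, -0.006, -1.0]]
force: [0.0, 0.2, -1.8]
opening: 0.565
grasp_force: 30.0
```

Emit:
{"method": "step_arm", "body": {
  "steps": [
    [-0.07, 0.09, 0.02, 0, 0, 0.11, 1],
    [-0.15, 0.19, 0.04, 0, 0, 0.23, 1],
    [-0.23, 0.3, 0.07, 0, 0, 0.37, 1],
    [-0.32, 0.41, 0.09, 0, 0, 0.51, 1],
    [-0.4, 0.51, 0.1, 0, 0, 0.63, 1],
    [-0.46, 0.59, 0.1, 0, 0, 0.72, 1],
    [-0.48, 0.619, 0.1, -0.004, 0.007, 0.756, 1],
    [-0.48, 0.619, 0.1, -0.004, 0.007, 0.756, 1]
  ]
}}

```text
time_s: 10.87
position: [0.4891, -0.2158, 0.1995]
tcp_rot: [[0.995, 0.097, 0.002], [0.097, -0.995, 0.002], [0.002, -0.002, -1.0]]
force: [-0.1, 0.1, -2.6]
opening: 0.571
grasp_force: 30.0
```

Run:
```python
from h import *
for i in range(2): c=cam("wrist"); s=read_state(); print(s["position"],s["tcp_rot"][:,0])
cv2.imwrite("pics/w5.png",c["image"][:,:,::-1])
go([.4885,-.2144,.15],5.8);go([.4885,-.2144,.118],5.8)
```

```text
[ 0.48839817 -0.21349617  0.19956446] [9.95017243e-01 9.97012773e-02 5.83683905e-04]
[ 0.48811619 -0.21221018  0.19976064] [9.94844770e-01 1.01409411e-01 1.24777332e-04]
row [0.0005 0.0082 0.1658] [-0.0058 -0.0002  0.0005] rows>= 1.1944912174145885
row [0.0005 0.0086 0.2725] [-0.0058 -0.0002  0.0005] rows>= 1.9614116354722508
```

View pics/w5.png

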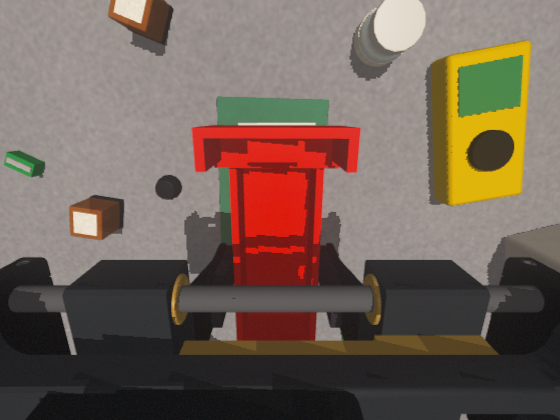

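Emit:
{"method": "step_arm", "body": {
  "steps": [
    [0, 0.005, 0.05, 0, 0, 0, 1],
    [0, 0.005, 0.1, 0, 0, 0, 1],
    [0, 0.005, 0.16, 0, 0, 0, 1],
    [0, 0.005, 0.16, 0, 0, 0, 1],
    [0, 0.005, 0.16, 0, 0, 0, 1],
    [0, 0.005, 0.16, 0, 0, 0, 1],
    [0, 0.005, 0.16, 0, 0, 0, 1]
  ]
}}

```text
time_s: 11.55
position: [0.4901, -0.215, 0.1541]
tcp_rot: [[0.995, 0.102, 0.004], [0.102, -0.995, 0.0], [0.004, 0.0, -1.0]]
force: [0.0, 0.3, -1.6]
opening: 0.567
grasp_force: 30.0
```

Run:
```python
from h import *
s=read_state(); print(s["position"],s["tcp_rot"][:,0])
go([.4885,-.2144,.118],5.8)
```

```text
[ 0.49007915 -0.21500822  0.15406688] [0.99477473 0.10200408 0.00428971]
row [-0.0055 -0.0026  0.1202] [ 0.0001 -0.0055  0.0012] rows>= 0.8658646898910364
```

Emit:
{"method": "step_arm", "body": {
  "steps": [
    [-0.005, -0.002, 0.02, 0, -0.005, 0, 1],
    [-0.005, -0.002, 0.04, 0, -0.005, 0, 1],
    [-0.005, -0.002, 0.06, 0, -0.005, 0, 1],
    [-0.005, -0.002, 0.08, 0, -0.005, 0, 1],
    [-0.005, -0.002, 0.1, 0, -0.005, 0, 1],
    [-0.005, -0.002, 0.112, 0, -0.005, 0, 1],
    [-0.005, -0.002, 0.112, 0, -0.005, 0, 1],
    [-0.005, -0.002, 0.112, 0, -0.005, 0, 1]
  ]
}}

```text
time_s: 12.22
position: [0.4878, -0.215, 0.119]
tcp_rot: [[0.995, 0.1, -0.002], [0.1, -0.995, 0.001], [-0.002, -0.002, -1.0]]
force: [-0.4, -0.0, -3.2]
opening: 0.57
grasp_force: 30.0
```

Run:
```python
from h import *
s=read_state(); print(s["position"],s["tcp_rot"][:,0],s["force"])
c=cam("scene"); cv2.imwrite("pics/s3.png",cv2.resize(c["image"][150:290,120:300],None,fx=4,fy=4,interpolation=cv2.INTER_CUBIC)[:,:,::-1])
```

```text
[ 0.48779578 -0.21501991  0.11899435] [ 0.99493855  0.10047188 -0.00164011] [-0.37514884 -0.03578955 -3.15942962]
```

View pics/s3.png

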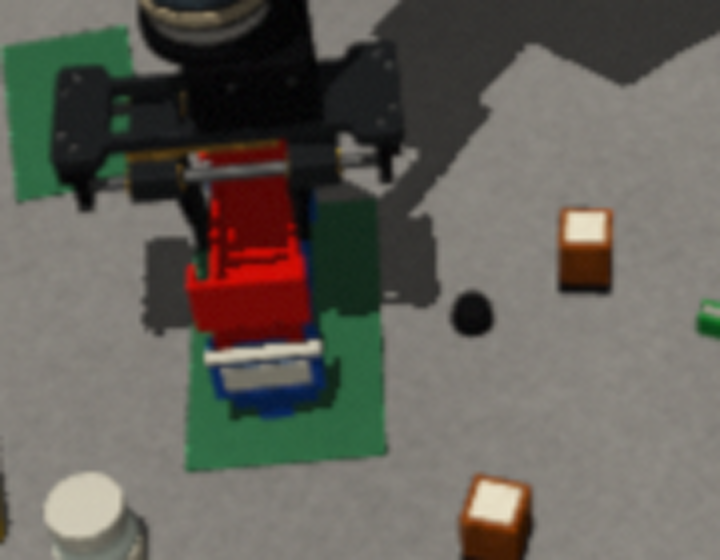

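Emit:
{"method": "step_arm", "body": {
  "steps": [
    [0, 0, 0.008, 0, 0, 0, 1],
    [0, 0, 0.013, 0, 0, 0, 1],
    [0, 0, 0.013, 0, 0, 0, 1],
    [0, 0, 0.013, 0, 0, 0, 1]
  ]
}}

```text
time_s: 12.6
position: [0.4882, -0.2152, 0.1159]
tcp_rot: [[0.995, 0.101, -0.0], [0.101, -0.995, 0.0], [-0.0, -0.0, -1.0]]
force: [-0.2, -0.3, 1.0]
opening: 0.567
grasp_force: 30.0
```

Run:
```python
from h import *
s=read_state(); print(s["position"],s["tcp_rot"][:,0],s["force"])
c=cam("scene"); im=c["image"]; m=masks(im)
x=np.array([.995,.1,0]);y=np.array([-.1,.995,0])
for b in blobs(m["red"][150:290,120:300],100): print("red",b[3], cv2.boundingRect(b[4]))
for b in blobs(m["white"][150:290,120:240],20): print("wh",b[3], cv2.boundingRect(b[4]))
C=np.array([.4878,-.2145,0])
for n,dz in(("red top",.065+.072),("red bot",.065+.04),("blue top",.075)):
    print(n,[np.round(proj(c,C+.078*x+k*.032*y+[0,0,dz])-[120,150],1) for k in(-1,1)])
```

```text
[ 0.48822776 -0.21523129  0.1159269 ] [ 9.94927010e-01  1.00599054e-01 -2.72620354e-04] [-0.15170919 -0.31544898  1.01137536]
red ((60.387672424316406, 65.43287658691406), (39.989593505859375, 30.201560974121094), 83.9909896850586) (46, 45, 32, 42)
wh ((20.0, 125.5), (15.0, 18.0), 90.0) (11, 118, 19, 16)
wh ((64.98513793945312, 87.35148620605469), (2.288585662841797, 26.169479370117188), 84.2894058227539) (52, 86, 27, 4)
red top [array([47.4, 72.2]), array([76.6, 69.4])]
red bot [array([49.6, 81.2]), array([78.1, 78.4])]
blue top [array([51.6, 89.3]), array([79.5, 86.6])]
```

Emit:
{"method": "step_arm", "body": {
  "steps": [
    [0, 0, 0.003, 0, 0, 0, -0.7],
    [0, 0, 0.003, 0, 0, 0, -0.7],
    [0, 0, 0.003, 0, 0, 0, -0.7],
    [0, 0, 0, 0, 0, 0, -0.7],
    [0, 0, -0.03, 0, 0, 0, -0.7],
    [0, 0, -0.1, 0, 0, 0, -0.7],
    [0, 0, -0.2, 0, 0, 0, -0.7],
    [0, 0, -0.3, 0, 0, 0, -0.7]
  ]
}}

```text
time_s: 13.32
position: [0.4875, -0.2147, 0.2064]
tcp_rot: [[0.995, 0.101, -0.003], [0.101, -0.995, 0.002], [-0.003, -0.002, -1.0]]
force: [0.5, -0.1, -0.1]
opening: 0.849
grasp_force: 0.0
```

Emit:
{"method": "step_arm", "body": {
  "steps": [
    [0, 0, -0.15, 0, 0, 0, -0.4],
    [0, 0, -0.35, 0, 0, 0, -0.4],
    [0, 0, -0.35, 0, 0, 0, -0.4],
    [0, 0, -0.35, 0, 0, 0, -0.4],
    [0, 0, -0.35, 0, 0, 0, -0.4]
  ]
}}

```text
time_s: 13.73
position: [0.4886, -0.2154, 0.3127]
tcp_rot: [[0.995, 0.101, 0.003], [0.101, -0.995, -0.002], [0.002, 0.002, -1.0]]
force: [-0.4, 1.0, -0.5]
opening: 0.705
grasp_force: 0.0
```

```bash
cat >> h.py <<'E'
def bintop(c,col,z,r0=100,r1=280):
    m=masks(c["image"]); r=(m[col]|m["white"]).copy(); r[:r0]=0; r[r1:]=0; r[:,:225]=0; r[:,335:]=0
    b=max(blobs(r,300),key=lambda b:b[0]); k=b[4][:,0,:]; a,e=k[:,1].min()-.5,k[:,1].max()+.5
    n=(e-a)*.07; cc=[(q[:,0].min()+q[:,0].max())/2 for q in(k[k[:,1]<a+n],k[k[:,1]>e-n])]
    P=ray(c,[(cc[0],a),(cc[1],e)],z); d=P[0]-P[1]; W=[np.ptp(q[:,0])+1 for q in(k[k[:,1]<a+n],k[k[:,1]>e-n])]
    print("bin",col,"rows",a,e,"cols",cc,W,"len",np.linalg.norm(d),"yaw",np.degrees(np.arctan2(d[1],d[0])),"centre",P.mean(0))
E
python3 - <<'E'
from h import *
s=read_state(); print(s["position"],s["opening"])
c=cam("wrist"); cv2.imwrite("pics/w6.png",c["image"][:,:,::-1]); bintop(c,"red",.137); tops(c,.046,100)
E
```

```text
[ 0.4886033  -0.21544081  0.31269267] 0.7047065117171948
bin red rows 122.5 256.5 cols [np.float64(275.5), np.float64(275.5)] [np.int32(62), np.int32(54)] len 0.15016525764009428 yaw 5.749728131855265 centre [ 0.49162895 -0.21619275  0.137     ]
456 [548.1 256.2] xy [ 0.4144 -0.6379] rect [ 0.4108 -0.6345] [ 4.2000e-02  4.5000e-02 -8.4258e+01]
226 [131.5 196.8] xy [ 0.4448 -0.016 ] rect [ 0.4449 -0.0159] [ 0.024  0.023 -7.754]
1051 [358.6  52.5] xy [ 0.6582 -0.3024] rect [ 0.6579 -0.3024] [ 4.2000e-02  4.3000e-02 -8.4216e+01]
383 [171.4  37.8] xy [ 0.6511 -0.0728] rect [ 0.6509 -0.0726] [  0.026   0.024 -17.133]
```

View pics/w6.png

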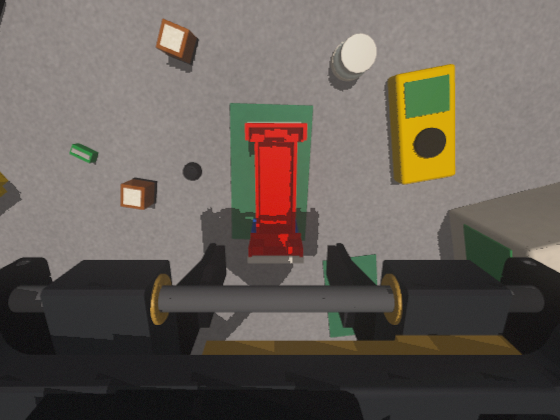

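Run:
```python
from h import *
go([.4448,-.016,.2],5.8)
```

```text
row [-0.0754 -0.6736  0.3701] [-0.001   0.001  -0.0005] rows>= 5.555772777220898
```

Emit:
{"method": "step_arm", "body": {
  "steps": [
    [-0.075, -0.674, 0, 0, 0, 0, -0.4],
    [-0.075, -0.674, 0, 0, 0, 0, -0.4],
    [-0.075, -0.674, 0, 0, 0, 0, -0.4],
    [-0.075, -0.674, 0.2, 0, 0, 0, -0.4],
    [-0.075, -0.674, 0.37, 0, 0, 0, -0.4],
    [-0.075, -0.674, 0.37, 0, 0, 0, -0.4],
    [-0.075, -0.674, 0.37, 0, 0, 0, -0.4],
    [-0.075, -0.674, 0.37, 0, 0, 0, -0.4]
  ]
}}

```text
time_s: 14.45
position: [0.4402, -0.0134, 0.1954]
tcp_rot: [[0.995, 0.103, -0.014], [0.103, -0.995, 0.005], [-0.014, -0.006, -1.0]]
force: [-0.0, -0.1, 0.1]
opening: 0.698
grasp_force: 0.0
```

```bash
cat >> h.py <<'E'
def lab(c,z=.046):
    "top label nearest the TCP: centre and yaw from quad polygon"
    s=read_state(); best=None
    for b in blobs(masks(c["image"])["white"],150):
        p=ray(c,b[1:3],z)[0]; d=np.linalg.norm(p[:2]-s["position"][:2])
        if best is None or d<best[0]: best=(d,b)
    b=best[1]; K=ray(c,b[4][:,0,:],z)[:,:2]; r=cv2.minAreaRect((K*1e4).astype(np.float32))
    q=cv2.approxPolyDP(b[4],4,True)[:,0,:]; Q=ray(c,q,z)[:,:2]; e=np.diff(np.r_[Q,Q[:1]],axis=0)
    print("label px",np.round(b[1:3],1),"xy",np.round(ray(c,b[1:3],z)[0,:2],4),"side",np.round(np.array(r[1])/1e4,4),"yaw",r[2],"edges",np.round(np.degrees(np.arctan2(e[:,1],e[:,0]))%90,1),np.round(np.linalg.norm(e,axis=1),3))
E
python3 - <<'E'
from h import *
s=read_state(); print(s["position"]); c=cam("wrist"); lab(c)
cv2.imwrite("pics/w7.png",c["image"][:,:,::-1])
E
```

```text
[ 0.44022458 -0.01338244  0.19536797]
label px [279.1 196.7] xy [ 0.4449 -0.0163] side [0.0236 0.0234] yaw 86.32340240478516 edges [85.  85.2 86.3 85.5] [0.022 0.023 0.022 0.022]
```

Emit:
{"method": "step_arm", "body": {
  "steps": [
    [0, 0, 0.2, 0, 0, 0.12, -0.4],
    [0, 0, 0.2, 0, 0, 0.229, -0.4],
    [0, 0, 0.2, 0, 0, 0.229, -0.4],
    [0, 0, 0.2, 0, 0, 0.229, -0.4],
    [0, 0, 0.2, 0, 0, 0.229, -0.4],
    [0, 0, 0.2, 0, 0, 0.229, -0.4]
  ]
}}

```text
time_s: 15.0
position: [0.4467, -0.0169, 0.1412]
tcp_rot: [[0.997, -0.078, 0.002], [-0.078, -0.997, -0.0], [0.002, 0.0, -1.0]]
force: [0.7, 0.5, -0.3]
opening: 0.698
grasp_force: 0.0
```

Run:
```python
from h import *
s=read_state(); print(s["position"]); c=cam("wrist"); lab(c); go([.4448,-.0163,.058],-4.5)
```

```text
[ 0.44665261 -0.01685387  0.14122158]
label px [273.6 219.2] xy [ 0.4483 -0.0164] side [0.0227 0.0168] yaw 85.51532745361328 edges [84.6 85.5 86.1 85.5] [0.016 0.023 0.016 0.022]
row [-0.0063 -0.001   0.2773] [-0.    -0.003  0.   ] rows>= 1.9956484643327814
```

Emit:
{"method": "step_arm", "body": {
  "steps": [
    [-0.005, 0, 0.06, 0, 0, 0, -0.4],
    [-0.005, 0, 0.13, 0, 0, 0, -0.4],
    [-0.005, 0, 0.2, 0, 0, 0, -0.4],
    [-0.005, 0, 0.25, 0, 0, 0, -0.4],
    [-0.005, 0, 0.278, 0, 0, 0, -0.4],
    [-0.005, 0, 0.278, 0, 0, 0, -0.4],
    [-0.005, 0, 0.278, 0, 0, 0, -0.4],
    [-0.005, 0, 0.278, 0, 0, 0, -0.4]
  ]
}}

```text
time_s: 15.72
position: [0.4445, -0.0162, 0.0573]
tcp_rot: [[0.997, -0.079, 0.001], [-0.079, -0.997, 0.0], [0.001, -0.0, -1.0]]
force: [-0.1, -0.3, -0.1]
opening: 0.7
grasp_force: 0.0
```

Emit:
{"method": "step_arm", "body": {
  "steps": [
    [0, 0, 0, 0, 0, 0, 1],
    [0, 0, 0, 0, 0, 0, 1],
    [0, 0, 0, 0, 0, 0, 1],
    [0, 0, 0, 0, 0, 0, 1],
    [0, 0, 0, 0, 0, 0, 1],
    [0, 0, 0, 0, 0, 0, 1],
    [0, 0, 0, 0, 0, 0, 1]
  ]
}}

```text
time_s: 16.3
position: [0.4438, -0.016, 0.0565]
tcp_rot: [[0.997, -0.079, -0.001], [-0.079, -0.997, 0.001], [-0.001, -0.001, -1.0]]
force: [0.2, 1.1, 3.6]
opening: 0.387
grasp_force: 30.0
```

Emit:
{"method": "step_arm", "body": {
  "steps": [
    [0, 0, -0.1, 0, 0, 0, 1],
    [0, 0, -0.22, 0, 0, 0, 1],
    [0, 0, -0.35, 0, 0, 0, 1],
    [0, 0, -0.48, 0, 0, 0, 1],
    [0, 0, -0.57, 0, 0, 0, 1],
    [0, 0, -0.6, 0, 0, 0, 1],
    [0, 0, -0.6, 0, 0, 0, 1],
    [0, 0, -0.6, 0, 0, 0, 1]
  ]
}}

```text
time_s: 16.97
position: [0.4435, -0.016, 0.2364]
tcp_rot: [[0.997, -0.079, -0.001], [-0.079, -0.997, 0.001], [-0.001, -0.001, -1.0]]
force: [-0.1, -0.6, -1.3]
opening: 0.383
grasp_force: 30.0
```

Run:
```python
from h import *
s=read_state(); print(s["position"],s["opening"]); c=cam("wrist"); lab(c,s["position"][2]-.012)
b=np.array([.488,-.2158]);x=np.array([.995,.1005])
for k in(-.037,0,.037): print(k,b+k*x)
p=b+.037*x; go([p[0],p[1],.24],5.8)
```

```text
[ 0.44351769 -0.01600637  0.23637131] 0.38262231546540165
label px [275.3 263.3] xy [ 0.4471 -0.0174] side [0.0231 0.0056] yaw 84.25736236572266 edges [85.5 84.3 83.7 48.5] [0.023 0.004 0.02  0.005]
-0.037 [ 0.451185  -0.2195185]
0 [ 0.488  -0.2158]
0.037 [ 0.524815  -0.2120815]
row [ 0.3238  0.6305 -0.0169] [-0.0019  0.004  -0.2296] rows>= 5.100476418061489
```

Emit:
{"method": "step_arm", "body": {
  "steps": [
    [0.05, 0.1, -0.02, 0, 0, 0, 1],
    [0.1, 0.21, -0.02, 0, 0, 0, 1],
    [0.16, 0.32, -0.02, 0, 0, -0.05, 1],
    [0.22, 0.43, -0.02, 0, 0, -0.1, 1],
    [0.27, 0.53, -0.02, 0, 0, -0.17, 1],
    [0.31, 0.6, -0.02, 0, 0, -0.22, 1],
    [0.32, 0.63, -0.02, 0, 0.002, -0.23, 1],
    [0.32, 0.63, -0.02, 0, 0.002, -0.23, 1]
  ]
}}

```text
time_s: 17.68
position: [0.5243, -0.2138, 0.2397]
tcp_rot: [[0.995, 0.098, -0.002], [0.098, -0.995, 0.003], [-0.002, -0.003, -1.0]]
force: [-0.5, 0.2, -0.5]
opening: 0.389
grasp_force: 30.0
```

Emit:
{"method": "step_arm", "body": {
  "steps": [
    [0, 0, 0, 0, 0, 0, 1],
    [0, 0, 0, 0, 0, 0, 1],
    [0, 0, 0, 0, 0, 0, 1],
    [0, 0, 0, 0, 0, 0, 1]
  ]
}}

```text
time_s: 18.02
position: [0.5241, -0.2105, 0.2421]
tcp_rot: [[0.995, 0.103, -0.0], [0.103, -0.995, 0.002], [-0.0, -0.002, -1.0]]
force: [0.3, 0.3, -0.4]
opening: 0.391
grasp_force: 30.0
```

Run:
```python
from h import *
s=read_state(); print(s["position"],s["opening"]); c=cam("wrist"); lab(c,s["position"][2]-.012);cv2.imwrite("pics/w8.png",c["image"][:,:,::-1])
go([.524,-.212,.16],5.8);go([.524,-.212,.128],5.8)
```

```text
[ 0.52410172 -0.21050524  0.2421034 ] 0.39079685503455397
label px [275.5 262.4] xy [ 0.5283 -0.2111] side [0.0055 0.0231] yaw 8.382489204406738 edges [6.  4.7 6.  7. ] [0.023 0.004 0.023 0.004]
row [-0.0016  0.0041  0.2743] [-0.0014 -0.0005  0.002 ] rows>= 1.973375384526968
row [-0.0016  0.0043  0.3809] [-0.0014 -0.0005  0.002 ] rows>= 2.74069972968079
```

View pics/w8.png

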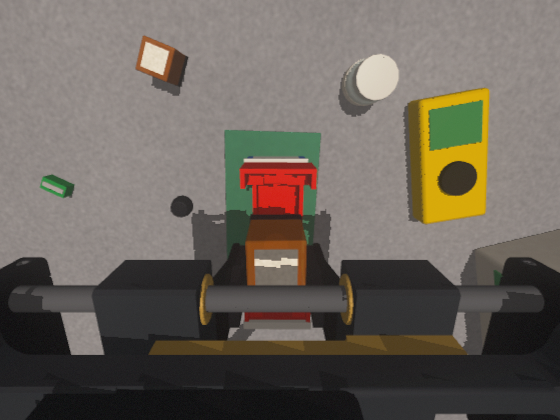

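Emit:
{"method": "step_arm", "body": {
  "steps": [
    [0, 0.003, 0.06, 0, 0, 0, 1],
    [0, 0.003, 0.13, 0, 0, 0, 1],
    [0, 0.003, 0.2, 0, 0, 0, 1],
    [0, 0.003, 0.26, 0, 0, 0, 1],
    [0, 0.003, 0.31, 0, 0, 0, 1],
    [0, 0.003, 0.35, 0, 0, 0, 1],
    [0, 0.003, 0.375, 0, 0, 0, 1],
    [0, 0.003, 0.378, 0, 0, 0, 1]
  ]
}}

```text
time_s: 18.73
position: [0.5241, -0.212, 0.1275]
tcp_rot: [[0.995, 0.102, -0.002], [0.102, -0.995, 0.002], [-0.002, -0.003, -1.0]]
force: [-0.1, 0.1, -1.3]
opening: 0.386
grasp_force: 30.0
```

Emit:
{"method": "step_arm", "body": {
  "steps": [
    [0, 0, 0, 0, 0, 0, 1],
    [0, 0, 0, 0, 0, 0, 1],
    [0, 0, 0, 0, 0, 0, 1]
  ]
}}

```text
time_s: 18.98
position: [0.5254, -0.2132, 0.1297]
tcp_rot: [[0.995, 0.102, 0.002], [0.102, -0.995, -0.0], [0.002, 0.0, -1.0]]
force: [0.4, -0.4, -1.0]
opening: 0.389
grasp_force: 30.0
```

Emit:
{"method": "step_arm", "body": {
  "steps": [
    [0, 0, 0.008, 0, 0, 0, 1],
    [0, 0, 0.008, 0, 0, 0, 1],
    [0, 0, 0.008, 0, 0, 0, -0.4],
    [0, 0, 0.005, 0, 0, 0, -0.4],
    [0, 0, 0.005, 0, 0, 0, -0.4],
    [0, 0, 0, 0, 0, 0, -0.4],
    [0, 0, -0.1, 0, 0, 0, -0.4],
    [0, 0, -0.22, 0, 0, 0, -0.4]
  ]
}}

```text
time_s: 19.65
position: [0.5229, -0.2119, 0.1929]
tcp_rot: [[0.995, 0.101, -0.006], [0.101, -0.995, 0.005], [-0.005, -0.006, -1.0]]
force: [1.1, -1.2, 0.0]
opening: 0.682
grasp_force: 0.0
```

Emit:
{"method": "step_arm", "body": {
  "steps": [
    [0, 0, -0.12, 0, 0, 0, -0.4],
    [0, 0, -0.25, 0, 0, 0, -0.4],
    [0, 0, -0.25, 0, 0, 0, -0.4],
    [0, 0, -0.25, 0, 0, 0, -0.4],
    [0, 0, -0.25, 0, 0, 0, -0.4]
  ]
}}

```text
time_s: 20.07
position: [0.5242, -0.2127, 0.2696]
tcp_rot: [[0.995, 0.101, 0.0], [0.101, -0.995, 0.001], [0.0, -0.001, -1.0]]
force: [-0.3, -0.5, -1.0]
opening: 0.698
grasp_force: 0.0
```

Run:
```python
from h import *
s=read_state(); print(s["position"],s["opening"]); c=cam("wrist"); lab(c,.115); tops(c,.046); bintop(c,"red",.137)
go([.651,-.073,.18],-17)
```

```text
[ 0.52424276 -0.21272243  0.26959095] 0.6982067679883276
label px [276.  200.5] xy [ 0.5255 -0.2137] side [0.0224 0.0228] yaw 5.842962741851807 edges [7.8 5.8 6.5 5.8] [0.022 0.022 0.022 0.022]
460 [276.  200.5] xy [ 0.5067 -0.2156] rect [ 0.5065 -0.2155] [ 2.8000e-02  2.8000e-02 -8.4165e+01]
1238 [366.6  79.9] xy [ 0.6573 -0.3029] rect [ 0.6568 -0.3033] [ 4.3000e-02  4.4000e-02 -7.9255e+01]
452 [161.5  63.1] xy [ 0.6512 -0.0728] rect [ 0.651  -0.0727] [  0.025   0.024 -20.552]
bin red rows 155.5 279.5 cols [np.float64(275.0), np.float64(274.5)] [np.int32(69), np.int32(54)] len 0.12703757357431006 yaw 5.5262860658174215 centre [ 0.51017847 -0.21405377  0.137     ]
row [ 0.4693 -0.4188  0.2958] [-0.0027  0.0024  0.507 ] rows>= 5.000324193452481
```

Emit:
{"method": "step_arm", "body": {
  "steps": [
    [0.12, -0.1, 0, 0, 0, 0.1, -0.4],
    [0.22, -0.2, 0, 0, 0, 0.2, -0.4],
    [0.32, -0.29, 0.05, 0, 0, 0.3, -0.4],
    [0.42, -0.37, 0.15, 0, 0, 0.42, -0.4],
    [0.469, -0.419, 0.26, -0.003, 0.002, 0.507, -0.4],
    [0.469, -0.419, 0.29, -0.003, 0.002, 0.507, -0.4],
    [0.469, -0.419, 0.29, -0.003, 0.002, 0.507, -0.4],
    [0.469, -0.419, 0.29, -0.003, 0.002, 0.507, -0.4]
  ]
}}

```text
time_s: 20.78
position: [0.6503, -0.0729, 0.1798]
tcp_rot: [[0.957, -0.291, -0.005], [-0.291, -0.957, -0.0], [-0.005, 0.002, -1.0]]
force: [0.1, 0.2, 0.4]
opening: 0.698
grasp_force: 0.0
```

Emit:
{"method": "step_arm", "body": {
  "steps": [
    [0, 0, 0, 0, 0, 0, -0.4],
    [0, 0, 0, 0, 0, 0, -0.4],
    [0, 0, 0, 0, 0, 0, -0.4],
    [0, 0, 0, 0, 0, 0, -0.4]
  ]
}}

```text
time_s: 21.12
position: [0.6523, -0.0747, 0.1845]
tcp_rot: [[0.956, -0.294, 0.004], [-0.294, -0.956, -0.002], [0.005, 0.001, -1.0]]
force: [-0.2, -0.8, -0.6]
opening: 0.702
grasp_force: 0.0
```

Run:
```python
from h import *
s=read_state(); print(s["position"],s["opening"]); c=cam("wrist"); lab(c)
go([.651,-.073,.058],-17)
```

```text
[ 0.65228662 -0.07474541  0.18447167] 0.7024796729395351
label px [272.9 208.9] xy [ 0.6509 -0.0728] side [0.0235 0.0233] yaw 75.47993469238281 edges [75.5 77.1 78.4 76. ] [0.022 0.023 0.022 0.021]
row [-0.0072 -0.0042  0.4209] [ 0.0013 -0.0056 -0.0014] rows>= 3.028793487187783
```

Emit:
{"method": "step_arm", "body": {
  "steps": [
    [-0.006, -0.004, 0.1, 0, -0.003, -0.065, -0.4],
    [-0.006, -0.004, 0.2, 0, -0.003, -0.065, -0.4],
    [-0.006, -0.004, 0.29, 0, -0.003, -0.065, -0.4],
    [-0.006, -0.004, 0.36, 0, -0.003, -0.065, -0.4],
    [-0.006, -0.004, 0.4, 0, -0.003, -0.065, -0.4],
    [-0.006, -0.004, 0.415, 0, -0.003, -0.065, -0.4],
    [-0.006, -0.004, 0.415, 0, -0.003, -0.065, -0.4],
    [-0.006, -0.004, 0.415, 0, -0.003, -0.065, -0.4]
  ]
}}

```text
time_s: 21.83
position: [0.6518, -0.0725, 0.0595]
tcp_rot: [[0.97, -0.243, 0.002], [-0.243, -0.97, -0.002], [0.002, 0.001, -1.0]]
force: [-0.1, 0.1, 0.0]
opening: 0.698
grasp_force: 0.0
```

Emit:
{"method": "step_arm", "body": {
  "steps": [
    [0, 0, 0, 0, 0, 0, 1],
    [0, 0, 0, 0, 0, 0, 1],
    [0, 0, 0, 0, 0, 0, 1],
    [0, 0, 0, 0, 0, 0, 1],
    [0, 0, 0, 0, 0, 0, 1],
    [0, 0, 0, 0, 0, 0, 1],
    [0, 0, 0, 0, 0, 0, 1],
    [0, 0, 0, 0, 0, 0, 1]
  ]
}}

```text
time_s: 22.5
position: [0.651, -0.0722, 0.0588]
tcp_rot: [[0.97, -0.243, 0.0], [-0.243, -0.97, -0.001], [0.0, 0.001, -1.0]]
force: [-0.2, 0.2, 4.0]
opening: 0.389
grasp_force: 29.9
```

Emit:
{"method": "step_arm", "body": {
  "steps": [
    [0, 0, -0.1, 0, 0, 0, 1],
    [0, 0, -0.22, 0, 0, 0, 1],
    [0, 0, -0.35, 0, 0, 0, 1],
    [0, 0, -0.48, 0, 0, 0, 1],
    [0, 0, -0.57, 0, 0, 0, 1],
    [0, 0, -0.6, 0, 0, 0, 1],
    [0, 0, -0.6, 0, 0, 0, 1],
    [0, 0, -0.6, 0, 0, 0, 1]
  ]
}}

```text
time_s: 23.17
position: [0.6502, -0.0718, 0.2373]
tcp_rot: [[0.97, -0.243, -0.002], [-0.243, -0.97, -0.0], [-0.002, 0.001, -1.0]]
force: [0.1, 0.1, -1.6]
opening: 0.391
grasp_force: 29.9
```

Run:
```python
from h import *
s=read_state(); print(s["position"],s["opening"])
go([.4885,-.2160,.24],5.8)
```

```text
[ 0.65016012 -0.07178862  0.23730547] 0.3909250952672119
row [-0.4058  0.5973 -0.0076] [ 0.0008  0.0027 -0.4416] rows>= 5.195496509548909
```

Emit:
{"method": "step_arm", "body": {
  "steps": [
    [-0.06, 0.09, 0, 0, 0, 0, 1],
    [-0.13, 0.19, 0, 0, 0, -0.05, 1],
    [-0.2, 0.3, 0, 0, 0, -0.15, 1],
    [-0.27, 0.4, 0, 0, 0, -0.25, 1],
    [-0.34, 0.5, 0, 0, 0, -0.35, 1],
    [-0.39, 0.57, 0, 0, 0, -0.42, 1],
    [-0.41, 0.597, 0, 0, 0.001, -0.442, 1],
    [-0.41, 0.597, 0, 0, 0.001, -0.442, 1]
  ]
}}

```text
time_s: 23.83
position: [0.4846, -0.2163, 0.2357]
tcp_rot: [[0.995, 0.098, -0.006], [0.098, -0.995, 0.003], [-0.006, -0.003, -1.0]]
force: [-0.4, 0.5, -0.2]
opening: 0.385
grasp_force: 29.9
```

Emit:
{"method": "step_arm", "body": {
  "steps": [
    [0, 0, 0, 0, 0, 0, 1],
    [0, 0, 0, 0, 0, 0, 1],
    [0, 0, 0, 0, 0, 0, 1],
    [0, 0, 0, 0, 0, 0, 1],
    [0, 0, 0, 0, 0, 0, 1],
    [0, 0, 0, 0, 0, 0, 1]
  ]
}}

```text
time_s: 24.33
position: [0.4885, -0.2153, 0.2385]
tcp_rot: [[0.995, 0.102, 0.0], [0.102, -0.995, -0.001], [0.0, 0.001, -1.0]]
force: [0.2, -0.5, -0.4]
opening: 0.385
grasp_force: 29.9
```

Run:
```python
from h import *
s=read_state(); print(s["position"],s["opening"]); c=cam("wrist"); tops(c,.115); cv2.imwrite("pics/w9.png",c["image"][:,:,::-1])
go([.4872,-.2163,.130],5.8)
```

```text
[ 0.48850415 -0.21526318  0.23850386] 0.38457064362253385
230 [275.6 261.6] xy [ 0.4364 -0.2217] rect [ 0.4365 -0.2215] [ 4.0000e-02  1.0000e-02 -8.4135e+01]
647 [277.  170.5] xy [ 0.5258 -0.2138] rect [ 0.5256 -0.2137] [ 2.3000e-02  2.2000e-02 -8.4133e+01]
1685 [380.5  34.9] xy [ 0.6401 -0.2833] rect [ 0.6397 -0.2834] [ 3.3000e-02  3.5000e-02 -8.4129e+01]
row [-0.0045  0.0023  0.3619] [ 0.0014 -0.0004  0.0015] rows>= 2.6041772477873626
```

View pics/w9.png

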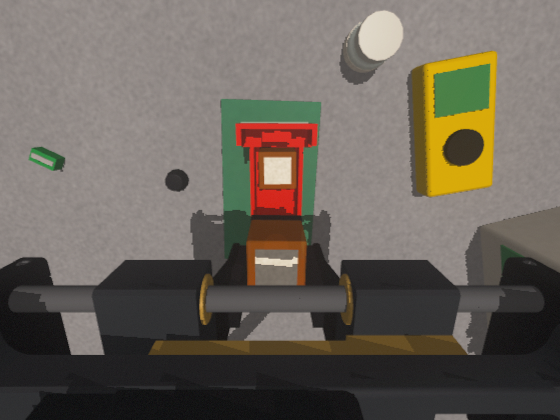

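Emit:
{"method": "step_arm", "body": {
  "steps": [
    [-0.004, 0.002, 0.06, 0, 0, 0, 1],
    [-0.004, 0.002, 0.13, 0, 0, 0, 1],
    [-0.004, 0.002, 0.2, 0, 0, 0, 1],
    [-0.004, 0.002, 0.26, 0, 0, 0, 1],
    [-0.004, 0.002, 0.31, 0, 0, 0, 1],
    [-0.004, 0.002, 0.34, 0, 0, 0, 1],
    [-0.004, 0.002, 0.36, 0, 0, 0, 1],
    [-0.004, 0.002, 0.36, 0, 0, 0, 1]
  ]
}}

```text
time_s: 25.05
position: [0.4867, -0.2163, 0.1297]
tcp_rot: [[0.995, 0.101, -0.001], [0.101, -0.995, 0.0], [-0.001, -0.0, -1.0]]
force: [-0.6, 0.2, -0.7]
opening: 0.389
grasp_force: 29.9
```

Emit:
{"method": "step_arm", "body": {
  "steps": [
    [0, 0, 0, 0, 0, 0, 1],
    [0, 0, 0, 0, 0, 0, 1],
    [0, 0, 0, 0, 0, 0, 1]
  ]
}}

```text
time_s: 25.3
position: [0.4876, -0.217, 0.1315]
tcp_rot: [[0.995, 0.101, 0.002], [0.101, -0.995, -0.002], [0.002, 0.002, -1.0]]
force: [-0.7, 0.3, -1.3]
opening: 0.382
grasp_force: 29.9
```

Emit:
{"method": "step_arm", "body": {
  "steps": [
    [0, 0, 0.006, 0, 0, 0, 1],
    [0, 0, 0.006, 0, 0, 0, 1],
    [0, 0, 0.006, 0, 0, 0, -0.4],
    [0, 0, 0.004, 0, 0, 0, -0.4],
    [0, 0, 0.004, 0, 0, 0, -0.4],
    [0, 0, 0, 0, 0, 0, -0.4],
    [0, 0, -0.1, 0, 0, 0, -0.4],
    [0, 0, -0.22, 0, 0, 0, -0.4]
  ]
}}

```text
time_s: 25.97
position: [0.4852, -0.2154, 0.1949]
tcp_rot: [[0.995, 0.101, -0.006], [0.101, -0.995, 0.003], [-0.005, -0.004, -1.0]]
force: [0.2, 0.2, 0.4]
opening: 0.683
grasp_force: 0.0
```

Emit:
{"method": "step_arm", "body": {
  "steps": [
    [0, 0, -0.12, 0, 0, 0, -0.4],
    [0, 0, -0.25, 0, 0, 0, -0.4],
    [0, 0, -0.25, 0, 0, 0, -0.4],
    [0, 0, -0.25, 0, 0, 0, -0.4],
    [0, 0, -0.25, 0, 0, 0, -0.4]
  ]
}}

```text
time_s: 26.38
position: [0.4864, -0.2161, 0.2715]
tcp_rot: [[0.995, 0.101, -0.0], [0.101, -0.995, -0.001], [-0.0, 0.001, -1.0]]
force: [0.0, -0.3, -0.9]
opening: 0.703
grasp_force: 0.0
```

Run:
```python
from h import *
s=read_state(); print(s["position"],s["opening"]); tops(cam("wrist"),.115); print(); tops(cam("scene"),.046,20,400); 
go([.677,.183,.25],-25)
```

```text
[ 0.4864476  -0.21613241  0.27145052] 0.702884447853577
449 [275.9 200.6] xy [ 0.487  -0.2174] rect [ 0.487  -0.2175] [ 2.3000e-02  2.3000e-02 -8.4187e+01]
493 [276.1 162.8] xy [ 0.5258 -0.2136] rect [ 0.5259 -0.2135] [ 2.2000e-02  2.3000e-02 -8.4188e+01]
1358 [369.4  41. ] xy [ 0.6412 -0.285 ] rect [ 0.6409 -0.2851] [ 3.4000e-02  3.5000e-02 -8.4191e+01]

85 [151.3 367.1] xy [ 0.8592 -0.2517] rect [ 0.8599 -0.2531] [5.2000e-02 1.0000e-02 9.2767e+01]
66 [357.1 282.1] xy [0.6779 0.1803] rect [0.6777 0.1804] [2.20000e-02 2.20000e-02 1.56335e+02]
21 [408.3 274.5] xy [0.6611 0.2999] rect [0.6618 0.2996] [1.40000e-02 1.30000e-02 1.32207e+02]
211 [140.2 275.8] xy [ 0.6473 -0.3044] rect [ 0.6464 -0.305 ] [4.1000e-02 4.0000e-02 8.8391e+01]
28 [185.3 237.4] xy [ 0.5411 -0.2132] rect [ 0.541  -0.2138] [6.2000e-02 6.0000e-03 9.5829e+01]
53 [181.4 214.2] xy [ 0.4674 -0.2292] rect [ 0.4685 -0.2288] [2.3000e-02 2.3000e-02 8.8571e+01]
46 [181.  201.7] xy [ 0.4254 -0.234 ] rect [ 0.4246 -0.234 ] [2.0000e-02 2.4000e-02 8.8617e+01]
35 [351.2 187.9] xy [0.3872 0.2096] rect [0.3868 0.2101] [6.30000e-02 9.00000e-03 1.29516e+02]
row [ 0.7685 -1.2579  0.0666] [-0.0008  0.0036  0.6848] rows>= 10.615620946853376
```

Emit:
{"method": "step_arm", "body": {
  "steps": [
    [0.4, -0.65, 0, 0, 0, 0, -0.4],
    [0.4, -0.65, 0, 0, 0, 0, -0.4],
    [0.4, -0.65, 0, 0, 0, 0, -0.4],
    [0.4, -0.65, 0, 0, 0, 0, -0.4],
    [0.4, -0.65, 0, 0, 0, 0, -0.4],
    [0.4, -0.65, 0, 0, 0, 0, -0.4],
    [0.4, -0.65, 0, 0, 0, 0, -0.4]
  ]
}}

```text
time_s: 27.07
position: [0.5872, -0.0058, 0.2693]
tcp_rot: [[0.994, 0.107, -0.002], [0.107, -0.994, 0.001], [-0.002, -0.002, -1.0]]
force: [0.4, -0.2, 0.5]
opening: 0.7
grasp_force: 0.0
```

Emit:
{"method": "step_arm", "body": {
  "steps": [
    [0.12, -0.2, 0, 0, 0, 0.11, -0.4],
    [0.2, -0.33, 0.05, 0, 0, 0.24, -0.4],
    [0.29, -0.46, 0.1, 0, 0, 0.38, -0.4],
    [0.35, -0.55, 0.18, 0, 0, 0.52, -0.4],
    [0.368, -0.608, 0.25, 0, 0.004, 0.685, -0.4],
    [0.368, -0.608, 0.28, 0, 0.004, 0.685, -0.4],
    [0.368, -0.608, 0.28, 0, 0.004, 0.685, -0.4],
    [0.368, -0.608, 0.28, 0, 0.004, 0.685, -0.4]
  ]
}}

```text
time_s: 27.73
position: [0.6758, 0.182, 0.1833]
tcp_rot: [[0.907, -0.421, -0.004], [-0.421, -0.907, -0.003], [-0.003, 0.005, -1.0]]
force: [-0.6, 0.5, 0.3]
opening: 0.7
grasp_force: 0.0
```

Emit:
{"method": "step_arm", "body": {
  "steps": [
    [0, 0, 0, 0, 0, 0, -0.4],
    [0, 0, 0, 0, 0, 0, -0.4],
    [0, 0, 0, 0, 0, 0, -0.4],
    [0, 0, 0, 0, 0, 0, -0.4],
    [0, 0, 0, 0, 0, 0, -0.4]
  ]
}}

```text
time_s: 28.15
position: [0.6783, 0.1813, 0.1886]
tcp_rot: [[0.906, -0.424, 0.005], [-0.424, -0.906, -0.001], [0.005, -0.001, -1.0]]
force: [0.6, -0.1, -0.2]
opening: 0.7
grasp_force: 0.0
```

Run:
```python
from h import *
s=read_state(); print(s["position"],s["tcp_rot"][:,0]); c=cam("wrist"); lab(c)
go([.677,.183,.058],-25)
```

```text
[0.67832508 0.181288   0.18858895] [ 0.90573971 -0.42380076  0.00533745]
label px [275.1 207.1] xy [0.6772 0.1813] side [0.0228 0.0229] yaw 64.24202728271484 edges [64.2 64.9 62.9 62.4] [0.023 0.022 0.022 0.023]
row [-0.0078 -0.0025  0.4343] [-0.0009 -0.0063 -0.0014] rows>= 3.1253350107162756
```

Emit:
{"method": "step_arm", "body": {
  "steps": [
    [-0.004, 0, 0.1, 0, -0.003, 0.025, -0.4],
    [-0.004, 0, 0.2, 0, -0.003, 0.025, -0.4],
    [-0.004, 0, 0.29, 0, -0.003, 0.025, -0.4],
    [-0.004, 0, 0.36, 0, -0.003, 0.025, -0.4],
    [-0.004, 0, 0.4, 0, -0.003, 0.025, -0.4],
    [-0.004, 0, 0.43, 0, -0.003, 0.025, -0.4],
    [-0.004, 0, 0.43, 0, -0.003, 0.025, -0.4],
    [-0.004, 0, 0.43, 0, -0.003, 0.025, -0.4]
  ]
}}

```text
time_s: 28.87
position: [0.6779, 0.1825, 0.0588]
tcp_rot: [[0.898, -0.441, 0.002], [-0.441, -0.898, -0.0], [0.002, -0.001, -1.0]]
force: [-0.1, 0.2, 0.5]
opening: 0.701
grasp_force: 0.0
```

Emit:
{"method": "step_arm", "body": {
  "steps": [
    [0, 0, 0, 0, 0, 0, 1],
    [0, 0, 0, 0, 0, 0, 1],
    [0, 0, 0, 0, 0, 0, 1],
    [0, 0, 0, 0, 0, 0, 1],
    [0, 0, 0, 0, 0, 0, 1],
    [0, 0, 0, 0, 0, 0, 1],
    [0, 0, 0, 0, 0, 0, 1],
    [0, 0, 0, 0, 0, 0, 1]
  ]
}}

```text
time_s: 29.53
position: [0.6775, 0.1826, 0.0588]
tcp_rot: [[0.898, -0.44, 0.002], [-0.44, -0.898, -0.0], [0.002, -0.0, -1.0]]
force: [-0.4, -0.3, 3.0]
opening: 0.385
grasp_force: 30.0
```

Emit:
{"method": "step_arm", "body": {
  "steps": [
    [0, 0, -0.1, 0, 0, 0, 1],
    [0, 0, -0.22, 0, 0, 0, 1],
    [0, 0, -0.35, 0, 0, 0, 1],
    [0, 0, -0.48, 0, 0, 0, 1],
    [0, 0, -0.57, 0, 0, 0, 1],
    [0, 0, -0.6, 0, 0, 0, 1],
    [0, 0, -0.6, 0, 0, 0, 1],
    [0, 0, -0.6, 0, 0, 0, 1]
  ]
}}

```text
time_s: 30.2
position: [0.6762, 0.1825, 0.2369]
tcp_rot: [[0.898, -0.44, -0.001], [-0.44, -0.898, -0.001], [-0.0, 0.001, -1.0]]
force: [0.2, -0.0, -1.6]
opening: 0.388
grasp_force: 30.0
```

Run:
```python
from h import *
s=read_state(); print(s["position"],s["opening"])
go([.4503,-.2202,.24],5.8)
```

```text
[0.67617063 0.18253898 0.23692022] 0.38825967760648905
row [-0.0846  1.5369 -0.0087] [ 0.0011  0.0009 -0.7096] rows>= 11.073469974046828
```

Emit:
{"method": "step_arm", "body": {
  "steps": [
    [-0.01, 0.1, 0, 0, 0, 0, 1],
    [-0.01, 0.22, 0, 0, 0, 0, 1],
    [-0.02, 0.35, 0, 0, 0, 0, 1],
    [-0.03, 0.48, 0, 0, 0, 0, 1],
    [-0.04, 0.6, 0, 0, 0, 0, 1],
    [-0.04, 0.7, 0, 0, 0, 0, 1],
    [-0.04, 0.77, 0, 0, 0, 0, 1],
    [-0.04, 0.77, 0, 0, 0, 0, 1]
  ]
}}

```text
time_s: 30.87
position: [0.5607, -0.0224, 0.2349]
tcp_rot: [[0.896, -0.444, -0.007], [-0.444, -0.896, -0.0], [-0.007, 0.003, -1.0]]
force: [-0.2, 0.4, -1.3]
opening: 0.386
grasp_force: 30.0
```

Emit:
{"method": "step_arm", "body": {
  "steps": [
    [-0.01, 0.11, 0, 0, 0, -0.1, 1],
    [-0.01, 0.22, 0, 0, 0, -0.2, 1],
    [-0.02, 0.34, 0, 0, 0, -0.32, 1],
    [-0.03, 0.46, 0, 0, 0, -0.45, 1],
    [-0.04, 0.57, 0, 0, 0, -0.57, 1],
    [-0.046, 0.67, 0, 0, 0, -0.67, 1],
    [-0.046, 0.74, 0, 0, 0, -0.71, 1],
    [-0.046, 0.767, -0.01, 0, 0, -0.71, 1]
  ]
}}

```text
time_s: 31.53
position: [0.4488, -0.221, 0.2387]
tcp_rot: [[0.995, 0.099, -0.003], [0.099, -0.995, 0.003], [-0.003, -0.003, -1.0]]
force: [0.0, 0.5, -1.0]
opening: 0.389
grasp_force: 30.0
```

Emit:
{"method": "step_arm", "body": {
  "steps": [
    [0, 0, 0, 0, 0, 0, 1],
    [0, 0, 0, 0, 0, 0, 1],
    [0, 0, 0, 0, 0, 0, 1],
    [0, 0, 0, 0, 0, 0, 1],
    [0, 0, 0, 0, 0, 0, 1],
    [0, 0, 0, 0, 0, 0, 1],
    [0, 0, 0, 0, 0, 0, 1],
    [0, 0, 0, 0, 0, 0, 1]
  ]
}}

```text
time_s: 32.2
position: [0.451, -0.2196, 0.2412]
tcp_rot: [[0.995, 0.102, 0.001], [0.102, -0.995, -0.001], [0.001, 0.001, -1.0]]
force: [-0.1, 0.4, 0.2]
opening: 0.386
grasp_force: 30.0
```

Run:
```python
from h import *
s=read_state(); print(s["position"],s["opening"]); c=cam("wrist"); tops(c,.115); cv2.imwrite("pics/w10.png",c["image"][:,:,::-1])
go([.4498,-.2200,.130],5.8)
```

```text
[ 0.4509515  -0.21961524  0.24121229] 0.3856415510820066
226 [275.6 261.6] xy [ 0.3976 -0.226 ] rect [ 0.3972 -0.226 ] [ 4.1000e-02  1.0000e-02 -8.2451e+01]
624 [276.5 171.5] xy [ 0.487  -0.2177] rect [ 0.4868 -0.2178] [ 2.200e-02  2.300e-02 -8.416e+01]
726 [276.5 126.5] xy [ 0.5257 -0.2138] rect [ 0.5256 -0.2138] [ 2.3000e-02  2.2000e-02 -8.4162e+01]
479 [381.5   6.6] xy [ 0.6225 -0.2853] rect [ 0.6216 -0.2859] [ 3.2000e-02  1.1000e-02 -8.4166e+01]
row [-4.200e-03  1.000e-04  3.707e-01] [ 0.0009 -0.0016  0.0008] rows>= 2.6670523371002073
```

View pics/w10.png

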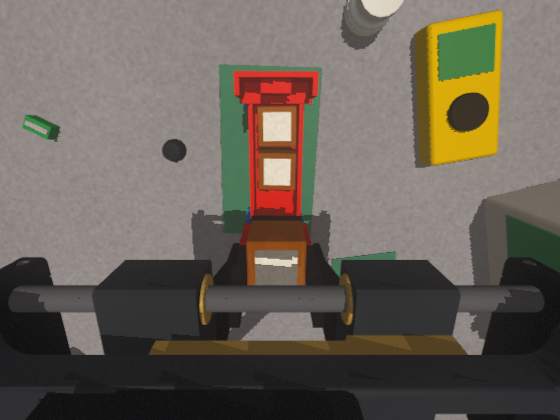

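Emit:
{"method": "step_arm", "body": {
  "steps": [
    [-0.004, 0.003, 0.06, 0, 0, 0, 1],
    [-0.004, 0.003, 0.13, 0, 0, 0, 1],
    [-0.004, 0.003, 0.2, 0, 0, 0, 1],
    [-0.004, 0.003, 0.26, 0, 0, 0, 1],
    [-0.004, 0.003, 0.31, 0, 0, 0, 1],
    [-0.004, 0.003, 0.34, 0, 0, 0, 1],
    [-0.004, 0.003, 0.36, 0, 0, 0, 1],
    [-0.004, 0.003, 0.368, 0, 0, 0, 1]
  ]
}}

```text
time_s: 32.92
position: [0.4497, -0.221, 0.1301]
tcp_rot: [[0.995, 0.101, 0.0], [0.101, -0.995, 0.0], [0.0, -0.0, -1.0]]
force: [0.4, -0.2, -1.1]
opening: 0.387
grasp_force: 30.0
```

Emit:
{"method": "step_arm", "body": {
  "steps": [
    [0, 0, 0, 0, 0, 0, 1],
    [0, 0, 0, 0, 0, 0, 1],
    [0, 0, 0, 0, 0, 0, 1]
  ]
}}

```text
time_s: 33.17
position: [0.4503, -0.2214, 0.1315]
tcp_rot: [[0.995, 0.101, 0.003], [0.101, -0.995, -0.002], [0.002, 0.002, -1.0]]
force: [-0.5, 0.1, -0.9]
opening: 0.386
grasp_force: 30.0
```

Emit:
{"method": "step_arm", "body": {
  "steps": [
    [0, 0, 0.006, 0, 0, 0, 1],
    [0, 0, 0.006, 0, 0, 0, 1],
    [0, 0, 0.006, 0, 0, 0, -0.4],
    [0, 0, 0.004, 0, 0, 0, -0.4],
    [0, 0, 0.004, 0, 0, 0, -0.4],
    [0, 0, 0, 0, 0, 0, -0.4],
    [0, 0, -0.1, 0, 0, 0, -0.4],
    [0, 0, -0.22, 0, 0, 0, -0.4]
  ]
}}

```text
time_s: 33.83
position: [0.448, -0.2198, 0.1953]
tcp_rot: [[0.995, 0.101, -0.005], [0.101, -0.995, 0.004], [-0.004, -0.005, -1.0]]
force: [1.4, -0.8, 0.8]
opening: 0.681
grasp_force: 0.0
```

Emit:
{"method": "step_arm", "body": {
  "steps": [
    [0, 0, -0.12, 0, 0, 0, -0.4],
    [0, 0, -0.25, 0, 0, 0, -0.7],
    [0.1, 0, -0.38, 0, 0, 0, -1],
    [0.1, 0, -0.38, 0, 0, 0, -1],
    [0.1, 0, -0.38, 0, 0, 0, -1],
    [0.1, 0, -0.38, 0, 0, 0, -1]
  ]
}}

```text
time_s: 34.33
position: [0.4788, -0.2174, 0.3103]
tcp_rot: [[0.995, 0.102, -0.0], [0.102, -0.995, 0.0], [-0.0, -0.0, -1.0]]
force: [-1.2, -0.4, 0.2]
opening: 0.962
grasp_force: 0.0
```

Run:
```python
from h import *
s=read_state(); print(s["position"],s["opening"]); c=cam("wrist"); cv2.imwrite("pics/w11.png",c["image"][:,:,::-1]); tops(c,.115); bintop(c,"red",.137)
go([.4687,.2525,.27],39.75)
```

```text
[ 0.47880725 -0.21741951  0.31025096] 0.9623254156344676
551 [549.  253.1] xy [ 0.4362 -0.5626] rect [ 0.4339 -0.5617] [ 2.8000e-02  4.7000e-02 -8.4133e+01]
164 [276.5 212.4] xy [ 0.4545 -0.2217] rect [ 0.4536 -0.2219] [ 2.2000e-02  1.2000e-02 -8.4139e+01]
365 [275.6 185.4] xy [ 0.4868 -0.2174] rect [ 0.4866 -0.2179] [ 2.3000e-02  2.2000e-02 -8.4145e+01]
399 [276. 151.] xy [ 0.5257 -0.2139] rect [ 0.5256 -0.2139] [ 2.200e-02  2.200e-02 -8.415e+01]
1078 [359.8  42.1] xy [ 0.6415 -0.2866] rect [ 0.6412 -0.2863] [ 3.5000e-02  3.6000e-02 -8.4168e+01]
bin red rows 111.5 255.5 cols [np.float64(275.0), np.float64(275.0)] [np.int32(63), np.int32(55)] len 0.1583442426499591 yaw 5.797738536512866 centre [ 0.48777966 -0.21667759  0.137     ]
row [ 0.1287 -1.5599  0.1333] [-0.0032  0.0019 -0.7536] rows>= 11.300956959617222
```

View pics/w11.png

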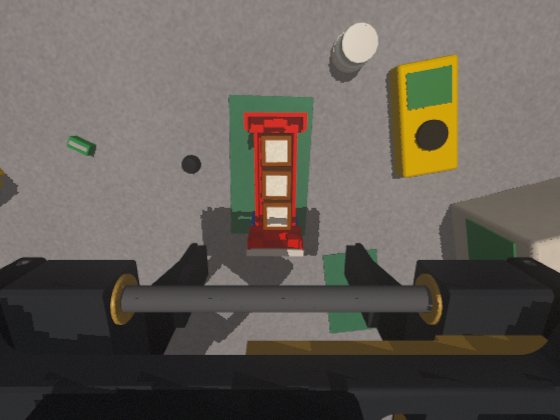

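Emit:
{"method": "step_arm", "body": {
  "steps": [
    [0.06, -0.8, 0, 0, 0, 0, -1],
    [0.06, -0.8, 0, 0, 0, 0, -1],
    [0.06, -0.8, 0, 0, 0, 0, -1],
    [0.06, -0.8, 0, 0, 0, 0, -1],
    [0.06, -0.8, 0, 0, 0, 0, -1],
    [0.06, -0.8, 0, 0, 0, 0, -1],
    [0.06, -0.8, 0, 0, 0, 0, -1]
  ]
}}

```text
time_s: 34.97
position: [0.4695, 0.0279, 0.3082]
tcp_rot: [[0.994, 0.107, -0.006], [0.107, -0.994, 0.003], [-0.006, -0.004, -1.0]]
force: [-0.2, -0.5, -1.2]
opening: 1.006
grasp_force: 0.0
```

Emit:
{"method": "step_arm", "body": {
  "steps": [
    [0.069, -0.76, 0.133, 0, 0, -0.754, -1],
    [0.069, -0.76, 0.133, 0, 0, -0.754, -1],
    [0.069, -0.76, 0.133, 0, 0, -0.754, -1],
    [0.069, -0.76, 0.133, 0, 0, -0.754, -1],
    [0.069, -0.76, 0.133, 0, 0, -0.754, -1],
    [0.069, -0.76, 0.133, 0, 0, -0.754, -1],
    [0.069, -0.76, 0.133, 0, 0, -0.754, -1],
    [0.069, -0.76, 0.133, 0, 0, -0.754, -1]
  ]
}}

```text
time_s: 35.63
position: [0.469, 0.2513, 0.2683]
tcp_rot: [[0.767, 0.641, -0.004], [0.641, -0.768, -0.003], [-0.005, -0.0, -1.0]]
force: [0.7, -0.4, -0.2]
opening: 1.0
grasp_force: 0.0
```

Emit:
{"method": "step_arm", "body": {
  "steps": [
    [0, 0, 0, 0, 0, 0, -1],
    [0, 0, 0, 0, 0, 0, -1],
    [0, 0, 0, 0, 0, 0, -1],
    [0, 0, 0, 0, 0, 0, -1],
    [0, 0, 0, 0, 0, 0, -1],
    [0, 0, 0, 0, 0, 0, -1]
  ]
}}

```text
time_s: 36.13
position: [0.4708, 0.251, 0.2709]
tcp_rot: [[0.77, 0.639, 0.002], [0.639, -0.77, -0.0], [0.001, 0.001, -1.0]]
force: [-0.5, -0.2, -0.2]
opening: 0.997
grasp_force: 0.0
```

Run:
```python
from h import *
s=read_state(); print(s["position"],s["opening"]); c=cam("wrist"); cv2.imwrite("pics/w12.png",c["image"][:,:,::-1]); bintop(c,"yellow",.072)
go([.4687,.2525,.045],39.75)
```

```text
[0.47077614 0.25099445 0.27091203] 0.9973875707905667
bin yellow rows 121.5 247.5 cols [np.float64(273.5), np.float64(273.0)] [np.int32(58), np.int32(51)] len 0.1500630593557822 yaw 39.30650079330955 centre [0.47169702 0.25478978 0.072     ]
row [-0.003  -0.0087  0.7528] [ 0.0017 -0.0012 -0.0009] rows>= 5.41647548173836
```

View pics/w12.png

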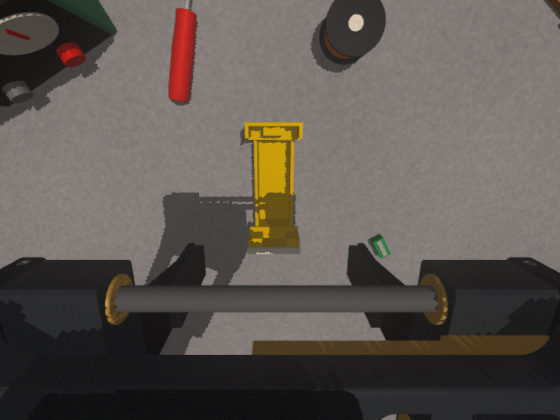

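Emit:
{"method": "step_arm", "body": {
  "steps": [
    [-0.003, -0.008, 0.12, 0, 0, 0.003, -1],
    [-0.003, -0.008, 0.25, 0, 0, 0.003, -1],
    [-0.003, -0.008, 0.38, 0, 0, 0.003, -1],
    [-0.003, -0.008, 0.5, 0, 0, 0.003, -1],
    [-0.003, -0.008, 0.61, 0, 0, 0.003, -1],
    [-0.003, -0.008, 0.7, 0, 0, 0.003, -1],
    [-0.003, -0.008, 0.75, 0, 0, 0.003, -1],
    [-0.003, -0.008, 0.762, 0, 0, 0.003, -1]
  ]
}}

```text
time_s: 36.85
position: [0.467, 0.2521, 0.0392]
tcp_rot: [[0.77, 0.637, -0.004], [0.637, -0.77, -0.002], [-0.004, -0.001, -1.0]]
force: [0.8, 0.4, -0.1]
opening: 1.001
grasp_force: 0.0
```

Emit:
{"method": "step_arm", "body": {
  "steps": [
    [0, 0, 0, 0, 0, 0, -0.6],
    [0, 0, 0, 0, 0, 0, 1],
    [0, 0, 0, 0, 0, 0, 1],
    [0, 0, 0, 0, 0, 0, 1],
    [0, 0, 0, 0, 0, 0, 1],
    [0, 0, 0, 0, 0, 0, 1],
    [0, 0, 0, 0, 0, 0, 1],
    [0, 0, 0, 0, 0, 0, 1]
  ]
}}

```text
time_s: 37.52
position: [0.469, 0.2529, 0.0427]
tcp_rot: [[0.77, 0.638, 0.002], [0.638, -0.77, -0.0], [0.002, 0.002, -1.0]]
force: [-0.5, 0.1, 5.1]
opening: 0.573
grasp_force: 30.0
```

Emit:
{"method": "step_arm", "body": {
  "steps": [
    [0, 0, 0, 0, 0, 0, 1],
    [0, 0, 0, 0, 0, 0, 1],
    [0, 0, 0, 0, 0, 0, 1]
  ]
}}

```text
time_s: 37.77
position: [0.469, 0.2529, 0.0427]
tcp_rot: [[0.77, 0.638, 0.002], [0.638, -0.77, -0.0], [0.002, 0.002, -1.0]]
force: [-0.1, -0.3, 5.6]
opening: 0.571
grasp_force: 30.0
```

Emit:
{"method": "step_arm", "body": {
  "steps": [
    [0, 0, -0.1, 0, 0, 0, 1],
    [0, 0, -0.22, 0, 0, 0, 1],
    [0, 0, -0.35, 0, 0, 0, 1],
    [0, 0, -0.48, 0, 0, 0, 1],
    [0, 0, -0.6, 0, 0, 0, 1],
    [0, 0, -0.7, 0, 0, 0, 1],
    [0, 0, -0.75, 0, 0, 0, 1],
    [0, 0, -0.75, 0, 0, 0, 1]
  ]
}}

```text
time_s: 38.43
position: [0.4702, 0.2535, 0.2708]
tcp_rot: [[0.77, 0.638, 0.009], [0.638, -0.77, 0.002], [0.008, 0.004, -1.0]]
force: [0.6, 0.0, -1.5]
opening: 0.57
grasp_force: 30.0
```

Run:
```python
from h import *
s=read_state(); print(s["position"],s["opening"],s["grasp_force"],s["joint_positions"])
c=cam("wrist"); m=masks(c["image"])["yellow"]; m[:100]=0; m[250:]=0
b=max(blobs(m,300),key=lambda b:b[0]); k=b[4][:,0,:]; a=k[:,1].min()-.5; q=k[k[:,1]<a+15]; w=np.ptp(q[:,0])+1; mid=(q[:,0].min()+q[:,0].max())/2
d=c["f"]*.064/w; P=c["T_tool_cam"]@[ (mid-c["cx"])/c["f"]*d,(a-c["cy"])/c["f"]*d,d,1]; print(a,w,mid,"end top edge in tool",P)
go([.4874,-.2167,.26],185.8)
```

```text
[0.47019493 0.25354398 0.27075303] 0.5698277040245552 29.99882161617279 [ 1.63666192e+01  2.13966112e+01  9.38881972e+01 -5.05547637e-02
  6.41775822e+01  6.67629630e+01]
124.5 181 276.0 end top edge in tool [ 7.84589212e-02  6.60972376e-04 -2.86661041e-02  1.00000000e+00]
row [-0.9509  1.2455  0.0272] [ 7.6000e-03  2.3000e-03 -3.2485e+00] rows>= 20.41655089640015
```

Emit:
{"method": "step_arm", "body": {
  "steps": [
    [-0.07, 0.09, 0, 0, 0, -0.1, 1],
    [-0.15, 0.2, 0, 0, 0, -0.23, 1],
    [-0.23, 0.3, 0, 0, 0, -0.36, 1],
    [-0.31, 0.41, 0, 0, 0, -0.5, 1],
    [-0.38, 0.5, 0, 0, 0, -0.63, 1],
    [-0.44, 0.58, 0, 0, 0, -0.75, 1],
    [-0.475, 0.62, 0.01, 0, 0, -0.812, 1],
    [-0.475, 0.62, 0.01, 0, 0, -0.812, 1]
  ]
}}

```text
time_s: 39.15
position: [0.4757, 0.0157, 0.2614]
tcp_rot: [[0.242, 0.97, -0.004], [0.97, -0.242, -0.001], [-0.002, -0.004, -1.0]]
force: [-0.8, -0.7, -1.7]
opening: 0.573
grasp_force: 30.0
```

Emit:
{"method": "step_arm", "body": {
  "steps": [
    [-0.1, 0.03, 0, 0, 0, -0.1, 1],
    [-0.22, 0.06, 0, 0, 0, -0.23, 1],
    [-0.34, 0.1, 0, 0, 0, -0.36, 1],
    [-0.46, 0.13, 0, 0, 0, -0.5, 1],
    [-0.58, 0.17, 0, 0, 0, -0.63, 1],
    [-0.68, 0.2, 0, 0, 0, -0.75, 1],
    [-0.754, 0.219, 0.01, 0, 0, -0.812, 1],
    [-0.754, 0.219, 0.01, 0, 0, -0.812, 1]
  ]
}}

```text
time_s: 39.82
position: [0.4868, -0.2202, 0.2589]
tcp_rot: [[-0.383, 0.924, -0.001], [0.924, 0.383, -0.001], [-0.001, -0.001, -1.0]]
force: [-0.3, 0.1, -2.3]
opening: 0.572
grasp_force: 30.0
```

Emit:
{"method": "step_arm", "body": {
  "steps": [
    [0, 0, 0, 0, 0, -0.12, 1],
    [0, 0, 0, 0, 0, -0.25, 1],
    [0, 0, 0, 0, 0, -0.38, 1],
    [0, 0, 0, 0, 0, -0.51, 1],
    [0, 0, 0, 0, 0, -0.64, 1],
    [0, 0, 0, 0, 0, -0.75, 1],
    [0, 0, 0, 0, 0, -0.81, 1],
    [0, 0, 0, 0, 0, -0.812, 1]
  ]
}}

```text
time_s: 40.48
position: [0.486, -0.2146, 0.2594]
tcp_rot: [[-0.86, 0.511, -0.002], [0.511, 0.86, 0.003], [0.003, 0.001, -1.0]]
force: [-1.1, 0.0, -2.1]
opening: 0.57
grasp_force: 30.0
```

Emit:
{"method": "step_arm", "body": {
  "steps": [
    [0, 0, 0, 0, 0, -0.12, 1],
    [0, 0, 0, 0, 0, -0.25, 1],
    [0, 0, 0, 0, 0, -0.38, 1],
    [0, 0, 0, 0, 0, -0.51, 1],
    [0, 0, 0, 0, 0, -0.64, 1],
    [0, 0, 0, 0, 0, -0.75, 1],
    [0, 0, 0, 0, 0, -0.812, 1],
    [0, 0, 0, 0, 0, -0.812, 1]
  ]
}}

```text
time_s: 41.15
position: [0.4863, -0.2152, 0.26]
tcp_rot: [[-0.995, -0.1, -0.001], [-0.1, 0.995, 0.002], [0.001, 0.002, -1.0]]
force: [-0.3, 0.0, -1.7]
opening: 0.57
grasp_force: 30.0
```

Emit:
{"method": "step_arm", "body": {
  "steps": [
    [0, 0, 0, 0, 0, 0, 1],
    [0, 0, 0, 0, 0, 0, 1],
    [0, 0, 0, 0, 0, 0, 1],
    [0, 0, 0, 0, 0, 0, 1],
    [0, 0, 0, 0, 0, 0, 1],
    [0, 0, 0, 0, 0, 0, 1]
  ]
}}

```text
time_s: 41.65
position: [0.4868, -0.2166, 0.2613]
tcp_rot: [[-0.995, -0.1, 0.001], [-0.1, 0.995, -0.0], [-0.001, -0.001, -1.0]]
force: [0.7, -0.2, -2.5]
opening: 0.577
grasp_force: 30.0
```

Run:
```python
from h import *
s=read_state(); print(s["position"],s["tcp_rot"],s["opening"],s["joint_positions"])
c=cam("wrist"); cv2.imwrite("pics/w13.png",c["image"][:,:,::-1])
go([.4874,-.2167,.20],185.8)
```

```text
[ 0.48680031 -0.21664575  0.26130765] [[-9.94974745e-01 -1.00118089e-01  1.27519691e-03]
 [-1.00118733e-01  9.94975394e-01 -4.51477405e-04]
 [-1.22358850e-03 -5.76879714e-04 -9.99999085e-01]] 0.576696180410931 [-3.60268257e+01  2.21165766e+01  9.44365517e+01  2.46693716e-02
  6.33725699e+01 -1.31783860e+02]
row [-1.700e-03 -1.000e-04  2.045e-01] [-0.0009  0.0016 -0.0011] rows>= 1.4711692449916243
```

View pics/w13.png

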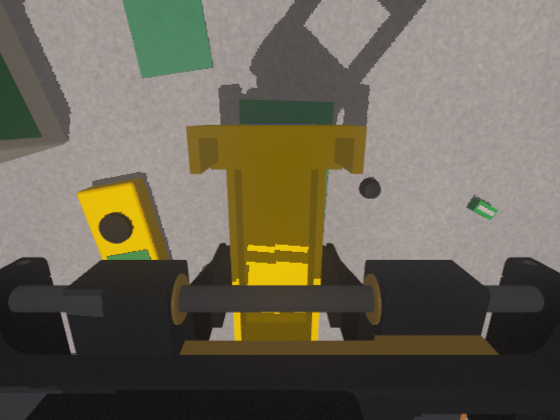

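Emit:
{"method": "step_arm", "body": {
  "steps": [
    [-0.002, 0, 0.05, 0, 0, 0, 1],
    [-0.002, 0, 0.11, 0, 0, 0, 1],
    [-0.002, 0, 0.17, 0, 0, 0, 1],
    [-0.002, 0, 0.22, 0, 0, 0, 1],
    [-0.002, 0, 0.25, 0, 0, 0, 1],
    [-0.002, 0, 0.25, 0, 0, 0, 1],
    [-0.002, 0, 0.25, 0, 0, 0, 1],
    [-0.002, 0, 0.25, 0, 0, 0, 1]
  ]
}}

```text
time_s: 42.37
position: [0.4881, -0.2171, 0.1871]
tcp_rot: [[-0.995, -0.101, 0.003], [-0.101, 0.995, -0.002], [-0.003, -0.002, -1.0]]
force: [0.8, -0.1, -2.1]
opening: 0.572
grasp_force: 30.0
```

Emit:
{"method": "step_arm", "body": {
  "steps": [
    [0, 0, 0, 0, 0, 0, 1],
    [0, 0, 0, 0, 0, 0, 1],
    [0, 0, 0, 0, 0, 0, 1]
  ]
}}

```text
time_s: 42.62
position: [0.4878, -0.2169, 0.1871]
tcp_rot: [[-0.995, -0.101, 0.003], [-0.101, 0.995, -0.001], [-0.002, -0.002, -1.0]]
force: [-0.1, 0.3, -1.8]
opening: 0.57
grasp_force: 30.0
```

Run:
```python
from h import *
s=read_state(); print(s["position"],s["force"])
c=cam("scene"); im=c["image"]; h=masks(im)
x=np.array([.995,.1005,0]);y=np.array([-.1005,.995,0]); C=np.array([.4874,-.2167,0])
for n in("yellow","red","white"):
    for b in blobs(h[n][130:300,120:290],25): print(n,np.array(cv2.boundingRect(b[4]))+[120,130,0,0],np.round(b[1:3],1)+[120,130])
for n,z in(("yellow top",s["position"][2]+.0293),("red top",.137),("blue top",.075)):
    print(n,[np.round(proj(c,C+.078*x+k*.032*y+[0,0,z]),1) for k in(-1,1)])
go([.4874,-.2167,.171],185.8)
```

```text
[ 0.48784275 -0.21685284  0.18705208] [-0.0633722   0.34156677 -1.81460367]
yellow [161 197  32  20] [179.1 208.7]
yellow [166 173  25  22] [178.1 184. ]
yellow [165 163  22   6] [175.6 165.8]
red [166 208  31  29] [182.4 226. ]
white [131 268  19  16] [140.2 275.8]
white [172 236  27   4] [185.2 237.4]
white [160 194  31   4] [175.  195.4]
yellow top [array([160.5, 197.7]), array([191.5, 195. ])]
red top [array([166.5, 222.1]), array([195.6, 219.3])]
blue top [array([170.7, 239.2]), array([198.6, 236.4])]
row [0.0013 0.0005 0.053 ] [-0.0018  0.0027 -0.0005] rows>= 0.3816686944215988
```

Emit:
{"method": "step_arm", "body": {
  "steps": [
    [0.001, 0, 0.012, 0, 0.002, 0, 1],
    [0.001, 0, 0.024, 0, 0.002, 0, 1],
    [0.001, 0, 0.036, 0, 0.002, 0, 1],
    [0.001, 0, 0.046, 0, 0.002, 0, 1],
    [0.001, 0, 0.046, 0, 0.002, 0, 1],
    [0.001, 0, 0.046, 0, 0.002, 0, 1]
  ]
}}

```text
time_s: 43.17
position: [0.4884, -0.2171, 0.1743]
tcp_rot: [[-0.995, -0.1, 0.003], [-0.1, 0.995, -0.002], [-0.002, -0.002, -1.0]]
force: [0.3, 1.7, 11.1]
opening: 0.571
grasp_force: 30.0
```

Emit:
{"method": "step_arm", "body": {
  "steps": [
    [0, 0, 0.005, 0, 0, 0, 1],
    [0, 0, 0.009, 0, 0, 0, 1],
    [0, 0, 0.009, 0, 0, 0, 1]
  ]
}}

```text
time_s: 43.42
position: [0.4885, -0.2172, 0.174]
tcp_rot: [[-0.995, -0.101, 0.003], [-0.101, 0.995, -0.003], [-0.003, -0.003, -1.0]]
force: [-3.6, 3.7, 27.4]
opening: 0.574
grasp_force: 30.0
```

Emit:
{"method": "step_arm", "body": {
  "steps": [
    [0.002, 0.002, -0.02, 0, 0, 0, 1],
    [0.005, 0.005, -0.035, 0, 0, 0, 1],
    [0.005, 0.005, -0.035, 0, 0, 0, 1],
    [0.005, 0.005, -0.035, 0, 0, 0, 1],
    [0.005, 0.005, -0.025, 0, 0, 0, 1],
    [0.005, 0.005, -0.015, 0, 0, 0, 1],
    [0.005, 0.005, -0.01, 0, 0, 0, 1],
    [0.005, 0.005, -0.01, 0, 0, 0, 1]
  ]
}}

```text
time_s: 44.08
position: [0.4855, -0.2154, 0.1743]
tcp_rot: [[-0.995, -0.101, -0.001], [-0.101, 0.995, -0.001], [0.001, -0.001, -1.0]]
force: [-3.0, 2.5, 15.0]
opening: 0.573
grasp_force: 30.0
```

Run:
```python
from h import *
s=read_state(); print(s["position"],s["force"],s["moment"])
for n in("wrist",):
    c=cam(n); m=masks(c["image"])["yellow"]; m[:100]=0; m[250:]=0
    b=max(blobs(m,300),key=lambda b:b[0]); k=b[4][:,0,:]; a=k[:,1].min()-.5; q=k[k[:,1]<a+15]; w=np.ptp(q[:,0])+1; mid=(q[:,0].min()+q[:,0].max())/2
    d=c["f"]*.064/w; P=c["T_tool_cam"]@[ (mid-c["cx"])/c["f"]*d,(a-c["cy"])/c["f"]*d,d,1]; print(a,w,mid,"end top edge in tool",P)
```

```text
[ 0.48552648 -0.21535617  0.17429774] [-3.02748129  2.46503322 15.01585734] [ 0.52175835  0.64445202 -0.01516511]
126.5 188 276.5 end top edge in tool [ 0.08008273 -0.00105351 -0.03289038  1.        ]
```

Emit:
{"method": "step_arm", "body": {
  "steps": [
    [0, 0, -0.08, 0, 0, 0, 1],
    [0, 0, -0.18, 0, 0, 0, 1],
    [0, 0, -0.27, 0, 0, 0, 1],
    [0, 0, -0.27, 0, 0, 0, 1],
    [0, 0, -0.27, 0, 0, 0, 1],
    [0, 0, -0.27, 0, 0, 0, 1]
  ]
}}

```text
time_s: 44.63
position: [0.4847, -0.2147, 0.2524]
tcp_rot: [[-0.995, -0.101, -0.003], [-0.101, 0.995, 0.001], [0.003, 0.001, -1.0]]
force: [0.6, 0.4, -1.7]
opening: 0.574
grasp_force: 30.0
```

```bash
cat >> h.py <<'E'
def held(col="yellow"):
    c=cam("wrist"); m=masks(c["image"])[col]; m[:100]=0; m[250:]=0
    b=max(blobs(m,300),key=lambda b:b[0]); k=b[4][:,0,:]; a=k[:,1].min()-.5; q=k[k[:,1]<a+15]; w=np.ptp(q[:,0])+1; mid=(q[:,0].min()+q[:,0].max())/2
    d=c["f"]*.064/w; P=c["T_tool_cam"]@[ (mid-c["cx"])/c["f"]*d,(a-c["cy"])/c["f"]*d,d,1]; print(a,w,mid,"end top edge in tool",P)
E
python3 - <<'E'
from h import *
s=read_state(); print(s["position"],s["force"]); held()
c=cam("scene"); h=masks(c["image"]); x=np.array([.995,.1005,0]);y=np.array([-.1005,.995,0]); C=np.array([.4874,-.2167,0])
for n in("yellow","red","white"):
    for b in blobs(h[n][110:300,120:290],25): print(n,np.array(cv2.boundingRect(b[4]))+[120,110,0,0],np.round(b[1:3],1)+[120,110],np.round(b[3][2],1))
for n,k2,z in(("red far top",1,.137),("red near top",-1,.137)):
    print(n,[np.round(proj(c,C+k2*.078*x+k*.032*y+[0,0,z]),1) for k in(-1,1)])
go([.60,.05,.2],185.8)
E
```

```text
[ 0.48471444 -0.21469533  0.2523568 ] [ 0.61602122  0.44668844 -1.73659628]
126.5 187 276.0 end top edge in tool [ 0.0800694  -0.00122347 -0.03233492  1.        ]
yellow [158 177  33  20] [176.2 188.4] 84.1
yellow [163 149  26  25] [175.7 161.7] 86.4
yellow [160 138  24   6] [173. 141.] 85.2
red [166 175  31  62] [183.6 219.3] 88.6
white [131 268  19  16] [140.2 275.8] 90.0
white [172 236  27   4] [185.1 237.4] 84.3
white [156 173  33   5] [172.2 175. ] 84.8
red far top [array([166.5, 222.1]), array([195.6, 219.3])]
red near top [array([167.1, 172.9]), array([193.7, 170.6])]
row [-0.4724  0.8381  0.1727] [ 0.003  -0.0048 -0.0007] rows>= 7.031847799364463
```

Emit:
{"method": "step_arm", "body": {
  "steps": [
    [-0.06, 0.1, 0, 0, 0, 0, 1],
    [-0.13, 0.22, 0, 0, 0, 0, 1],
    [-0.2, 0.35, 0, 0, 0, 0, 1],
    [-0.27, 0.48, 0, 0, 0, 0, 1],
    [-0.34, 0.6, 0, 0, 0, 0, 1],
    [-0.4, 0.71, 0.05, 0, 0, 0, 1],
    [-0.45, 0.8, 0.1, 0, 0, 0, 1],
    [-0.472, 0.838, 0.17, 0, 0, 0, 1]
  ]
}}

```text
time_s: 45.4
position: [0.6027, 0.0537, 0.2014]
tcp_rot: [[-0.995, -0.104, 0.002], [-0.104, 0.995, 0.001], [-0.002, 0.001, -1.0]]
force: [-0.2, -0.6, -1.2]
opening: 0.571
grasp_force: 30.0
```

Emit:
{"method": "step_arm", "body": {
  "steps": [
    [0, 0, 0.1, 0, 0, 0, 1],
    [0, 0, 0.22, 0, 0, 0, 1],
    [0, 0, 0.34, 0, 0, 0, 1],
    [0, 0, 0.43, 0, 0, 0, 1],
    [0, 0, 0.48, 0, 0, 0, 1],
    [0, 0, 0.5, 0, 0, 0, 1],
    [0, 0, 0.5, 0, 0, 0, 1],
    [0, 0, 0.5, 0, 0, 0, 1]
  ]
}}

```text
time_s: 46.07
position: [0.6011, 0.0489, 0.0522]
tcp_rot: [[-0.995, -0.1, -0.001], [-0.1, 0.995, -0.001], [0.001, -0.0, -1.0]]
force: [0.1, -0.8, -1.4]
opening: 0.577
grasp_force: 30.0
```

Run:
```python
from h import *
s=read_state(); print(s["position"],s["force"])
```

```text
[0.60110151 0.04890634 0.05215398] [ 0.1098487  -0.7829774  -1.40812051]
```

Emit:
{"method": "step_arm", "body": {
  "steps": [
    [0, 0, 0.01, 0, 0, 0, 1],
    [0, 0, 0.02, 0, 0, 0, 1],
    [0, 0, 0.03, 0, 0, 0, 1],
    [0, 0, 0.032, 0, 0, 0, 1],
    [0, 0, 0.032, 0, 0, 0, -0.7],
    [0, 0, 0.032, 0, 0, 0, -1],
    [0, 0, 0.03, 0, 0, 0, -1],
    [0, 0, 0.03, 0, 0, 0, -1]
  ]
}}

```text
time_s: 46.73
position: [0.6016, 0.049, 0.0439]
tcp_rot: [[-0.995, -0.101, 0.001], [-0.101, 0.995, -0.001], [-0.001, -0.001, -1.0]]
force: [-0.3, -0.1, -0.1]
opening: 0.791
grasp_force: 0.0
```

Emit:
{"method": "step_arm", "body": {
  "steps": [
    [0, 0, -0.1, 0, 0, 0, -1],
    [0, 0, -0.22, 0, 0, 0, -1],
    [0, 0, -0.35, 0, 0, 0, -1],
    [0, 0, -0.48, 0, 0, 0, -1],
    [0, 0, -0.6, 0, 0, 0, -1],
    [0, 0, -0.72, 0, 0, 0, -1],
    [0, 0, -0.8, 0, 0, 0, -1],
    [0, 0, -0.8, 0, 0, 0, -1]
  ]
}}

```text
time_s: 47.4
position: [0.6046, 0.049, 0.2904]
tcp_rot: [[-0.995, -0.101, 0.013], [-0.101, 0.995, -0.002], [-0.013, -0.003, -1.0]]
force: [-0.0, -0.5, 0.4]
opening: 0.998
grasp_force: 0.0
```

Run:
```python
from h import *
s=read_state(); print(s["position"],s["force"],s["opening"]); c=cam("wrist");bintop(c,"yellow",.072)
go([.487,-.217,.31],185.8)
```

```text
[0.60458458 0.04897489 0.29044284] [-0.01126388 -0.53597084  0.40987512] 0.9981702073309842
bin yellow rows 115.5 235.5 cols [np.float64(277.0), np.float64(276.0)] [np.int32(55), np.int32(49)] len 0.14881049839807714 yaw -174.65444286851854 centre [0.5954246  0.04701801 0.072     ]
row [ 0.4736 -0.8436 -0.0774] [-0.0028  0.0097 -0.0004] rows>= 6.982366171156278
```

Emit:
{"method": "step_arm", "body": {
  "steps": [
    [0.47, -0.84, -0.07, 0, 0, 0, -1],
    [0.47, -0.84, -0.07, 0, 0, 0, -1],
    [0.47, -0.84, -0.07, 0, 0, 0, -1],
    [0.47, -0.84, -0.07, 0, 0, 0, -1],
    [0.47, -0.84, -0.07, 0, 0, 0, -1],
    [0.47, -0.84, -0.07, 0, 0, 0, -1],
    [0.47, -0.84, -0.07, 0, 0, 0, -1],
    [0.47, -0.84, -0.07, 0, 0, 0, -1]
  ]
}}

```text
time_s: 48.12
position: [0.4837, -0.2219, 0.3036]
tcp_rot: [[-0.996, -0.094, -0.003], [-0.094, 0.996, -0.003], [0.003, -0.003, -1.0]]
force: [0.4, 1.2, 0.9]
opening: 1.003
grasp_force: 0.0
```

Emit:
{"method": "step_arm", "body": {
  "steps": [
    [0, 0, 0, 0, 0, 0, -1],
    [0, 0, 0, 0, 0, 0, -1],
    [0, 0, 0, 0, 0, 0, -1],
    [0, 0, 0, 0, 0, 0, -1],
    [0, 0, 0, 0, 0, 0, -1],
    [0, 0, 0, 0, 0, 0, -1],
    [0, 0, 0, 0, 0, 0, -1],
    [0, 0, 0, 0, 0, 0, -1]
  ]
}}

```text
time_s: 48.78
position: [0.4865, -0.2153, 0.3049]
tcp_rot: [[-0.995, -0.102, -0.0], [-0.102, 0.995, -0.001], [0.0, -0.001, -1.0]]
force: [0.6, 0.2, 1.1]
opening: 1.001
grasp_force: 0.0
```

Run:
```python
from h import *
s=read_state(); print(s["position"],s["force"],s["opening"]); c=cam("wrist"); cv2.imwrite("pics/w14.png",c["image"][:,:,::-1]); tops(c,.137,80);tops(c,.115,80);bintop(c,"red",.137)
# profile: per row class along centre strip and full width
m=masks(c["image"])
for r in range(104,270,3 ):
    R=np.argwhere(m["red"][r,225:335]).ravel()+225; W=np.argwhere(m["white"][r,225:335]).ravel()+225; B=np.argwhere(m["blue"][r,225:335]).ravel()+225
    f=lambda q:(int(q.min()),int(q.max()),len(q)) if len(q) else None
    if len(R)or len(W)or len(B): print(r,f(R),f(W),f(B),c["image"][r,276])
```

```text
[ 0.48648295 -0.21529284  0.30485349] [0.60326741 0.1688181  1.09070197] 1.0008028423073179
89 [210.2 281.3] xy [ 0.593 -0.283] rect [ 0.5919 -0.2828] [ 9.0000e-03  2.2000e-02 -1.7849e+02]
341 [274.5 227. ] xy [ 0.5178 -0.2148] rect [ 0.5179 -0.2148] [2.1000e-02 2.1000e-02 9.5811e+01]
354 [274.4 194.7] xy [ 0.4813 -0.2186] rect [ 0.4812 -0.2185] [2.0000e-02 2.1000e-02 9.5812e+01]
89 [210.2 281.3] xy [ 0.6066 -0.2872] rect [ 0.6054 -0.2869] [ 1.0000e-02  2.4000e-02 -1.7849e+02]
341 [274.5 227. ] xy [ 0.526  -0.2141] rect [ 0.5261 -0.2141] [2.2000e-02 2.3000e-02 9.5811e+01]
354 [274.4 194.7] xy [ 0.4868 -0.2182] rect [ 0.4867 -0.2181] [2.2000e-02 2.2000e-02 9.5812e+01]
bin red rows 132.5 266.5 cols [np.float64(276.0), np.float64(275.5)] [np.int32(63), np.int32(56)] len 0.14955378772339714 yaw -174.3971454770637 centre [ 0.49161203 -0.2161286   0.137     ]
134 (245, 307, 63) None None [110  37  31]
137 (245, 307, 63) None None [109  34  31]
140 (245, 307, 63) None None [111  38  32]
143 (248, 304, 57) None None [111  36  32]
146 (255, 297, 13) None None [84 51 29]
149 (255, 297, 12) Non
[... 1157 characters left out ...]
 197]
224 (256, 296, 12) (265, 284, 20) None [229 217 197]
227 (256, 295, 11) (265, 284, 20) None [224 213 191]
230 (256, 295, 11) (265, 284, 20) None [225 213 191]
233 (256, 295, 11) (265, 284, 20) None [228 216 196]
236 (256, 295, 11) (266, 284, 19) None [221 200 178]
239 (250, 300, 24) None None [155  83  39]
242 (251, 300, 50) None None [111  41  36]
245 (250, 301, 52) None None [101  39  36]
248 (250, 301, 52) None None [101  37  34]
251 (249, 302, 54) None None [136  40  36]
254 (248, 303, 56) None None [218  47  38]
257 (248, 303, 56) None None [217  46  37]
260 (248, 303, 56) None None [100  39  37]
263 (248, 303, 56) None None [134  37  31]
266 (249, 302, 54) None None [210  67  62]
```

Run:
```python
from h import *
c=cam("wrist"); s=read_state(); print(s["position"],s["tcp_rot"][:,0])
for r in list(range(118,136))+list(range(262,276)): print(r,c["image"][r,262],c["image"][r,276],c["image"][r,290])
for a,e in((126.5,267),(125.5,267.5),(127.5,266.5)):
    P=ray(c,[(276,a),(275.7,e)],.137); d=P[1]-P[0]; print(a,e,np.linalg.norm(d),P.mean(0),np.degrees(np.arctan2(d[1],d[0])))
```

```text
[ 0.48638135 -0.21555182  0.30485704] [-9.94884791e-01 -1.01015693e-01  2.87346672e-04]
118 [48 66 52] [47 65 51] [46 65 51]
119 [47 66 52] [47 65 50] [47 65 52]
120 [46 65 52] [48 66 52] [46 65 52]
121 [48 67 53] [44 63 48] [47 65 50]
122 [47 64 52] [47 65 54] [46 65 53]
123 [52 65 66] [50 64 65] [51 64 65]
124 [80 83 92] [81 84 93] [80 83 92]
125 [111 104  97] [112 106  98] [111 105  98]
126 [111 104  98] [112 105  98] [111 105  98]
127 [112 105  98] [111 104  97] [111 105  99]
128 [111 105  98] [112 104  98] [110 104  98]
129 [110 104  97] [111 105  98] [110 105  98]
130 [111 105  98] [110 104  98] [110 105  97]
131 [111 102  95] [110 104  97] [111 105  97]
132 [106  79  74] [111  97  89] [108  96  88]
133 [99 34 31] [111  36  32] [99 35 31]
134 [99 35 31] [112  38  36] [97 32 31]
135 [100  36  34] [112  38  34] [97 35 30]
262 [99 37 34] [100  38  36] [100  40  38]
263 [134  38  34] [135  39  35] [135  38  34]
264 [217  45  38] [217  47  38] [217  44  36]
265 [216  44  36] [217  44  36] [216  44  35]
266 [210  67  62] [210  67  60] [210  66  61]
267 [158 116 112] [160 120 114] [161 118 115]
268 [141 133 129] [147 139 135] [146 137 134]
269 [141 133 130] [149 140 136] [143 133 130]
270 [142 134 132] [148 139 136] [138 130 126]
271 [145 136 133] [146 138 134] [138 131 127]
272 [147 138 134] [142 134 130] [143 134 131]
273 [147 137 134] [141 133 130] [144 135 132]
274 [145 137 135] [141 133 130] [144 136 133]
275 [146 138 135] [142 133 130] [141 133 129]
126.5 267 0.15599071810136794 [ 0.489005   -0.21642648  0.137     ] 5.680816688931771
125.5 267.5 0.15759193366385946 [ 0.48884804 -0.21644254  0.137     ] 5.682038383222816
127.5 266.5 0.15438836563908456 [ 0.48916325 -0.21641028  0.137     ] 5.679568627245727
```

Emit:
{"method": "step_arm", "body": {
  "steps": [
    [-0.46, 0.84, 0.1, 0, 0, 0, -1],
    [-0.46, 0.84, 0.1, 0, 0, 0, -1],
    [-0.46, 0.84, 0.1, 0, 0, 0, -1],
    [-0.46, 0.84, 0.1, 0, 0, 0, -1],
    [-0.46, 0.84, 0.1, 0, 0, 0, -1],
    [-0.46, 0.84, 0.1, 0, 0, 0, -1],
    [-0.46, 0.84, 0.1, 0, 0, 0, -1],
    [-0.46, 0.84, 0.1, 0, 0, 0, -1]
  ]
}}

```text
time_s: 49.55
position: [0.5998, 0.0553, 0.2738]
tcp_rot: [[-0.994, -0.107, 0.001], [-0.107, 0.994, 0.003], [-0.001, 0.003, -1.0]]
force: [0.7, -0.6, -0.0]
opening: 1.0
grasp_force: 0.0
```

Run:
```python
from h import *
x=np.array([.995,.0995,0]);y=np.array([-.0995,.995,0]); C=np.array([.4878,-.2166,0]); B=np.array([.4877,-.2145,0])
for n in("scene","top"):
    c=cam(n); im=c["image"]; m=masks(im); cv2.imwrite(f"pics/{n}5.png",im[:,:,::-1])
    for nm,o,k,z in(("red+x",C,.078,.137),("red-x",C,-.078,.137),("red+x wall inner",C,.070,.137),("blue+x",B,.078,.075)):
        p=proj(c,o+k*x+[0,0,z]); v=proj(c,o+k*x+[0,0,z+.01])-p; i,j=int(round(p[0])),int(round(p[1]))
        print(n,nm,np.round(p,1),"d/10mm up",np.round(v,1)); print("   ",[(r,*im[r,i].tolist()) for r in range(j-7,j+9)])
```

```text
scene red+x [181.1 220.8] d/10mm up [-0.6 -2.9]
    [(214, 227, 217, 191), (215, 225, 215, 190), (216, 226, 216, 191), (217, 222, 210, 185), (218, 195, 165, 131), (219, 167, 89, 56), (220, 185, 31, 12), (221, 185, 11, 3), (222, 130, 5, 5), (223, 106, 9, 5), (224, 110, 8, 7), (225, 111, 7, 6), (226, 111, 9, 7), (227, 111, 8, 4), (228, 111, 8, 7), (229, 111, 7, 5)]
scene red-x [180.5 171.9] d/10mm up [-0.6 -3. ]
    [(165, 132, 127, 121), (166, 131, 127, 122), (167, 129, 125, 119), (168, 127, 123, 118), (169, 128, 124, 119), (170, 129, 124, 120), (171, 137, 132, 125), (172, 183, 178, 161), (173, 197, 192, 173), (174, 170, 164, 146), (175, 121, 97, 86), (176, 90, 36, 32), (177, 85, 12, 9), (178, 101, 7, 4), (179, 111, 10, 5), (180, 111, 8, 5)]
scene red+x wall inner [181.1 218.1] d/10mm up [-0.6 -2.9]
    [(211, 212, 196, 167), (212, 227, 217, 191), (213, 227, 218, 193), (214, 227, 217, 191), (215, 225, 215, 190), (216, 226, 216, 191), (217, 222, 210, 185), (218, 195, 165, 131), (219, 167, 89, 56), (220, 185, 31, 12), (221, 185, 11, 3), (222, 130, 5, 5), (223, 106, 9, 5), (224, 110, 8, 
[... 1259 characters left out ...]
 158, 155, 145), (180, 99, 158, 117), (181, 98, 156, 112), (182, 206, 112, 88), (183, 255, 75, 61), (184, 164, 61, 58), (185, 249, 72, 63), (186, 251, 78, 68), (187, 251, 76, 63), (188, 250, 70, 62), (189, 142, 60, 53), (190, 185, 66, 57), (191, 144, 62, 59), (192, 150, 59, 54), (193, 174, 90, 50), (194, 205, 126, 80)]
top blue+x [364.7 185.9] d/10mm up [ 0.7 -0.5]
    [(179, 175, 166, 158), (180, 118, 185, 134), (181, 89, 162, 114), (182, 122, 158, 117), (183, 255, 85, 69), (184, 208, 60, 56), (185, 149, 56, 53), (186, 255, 78, 63), (187, 255, 78, 67), (188, 255, 67, 60), (189, 205, 62, 54), (190, 134, 59, 53), (191, 137, 60, 54), (192, 134, 57, 56), (193, 125, 61, 51), (194, 207, 117, 58)]
```

Run:
```python
from h import *
x=np.array([.995,.0995,0]); B=np.array([.4877,-.2145,0])
c=dict(np.load("pics/scene0.npz")); c["f"]=210/np.tan(np.radians(c["vertical_fov"]/2)); im=c["image"]
for k in(.078,-.078):
    p=proj(c,B+k*x+[0,0,.075]); i,j=int(round(p[0])),int(round(p[1])); print(np.round(p,1)); print([(r,*im[r,i].tolist()) for r in range(j-6,j+7)])
c=dict(np.load("pics/top0.npz")); c["f"]=210/np.tan(np.radians(c["vertical_fov"]/2)); im=c["image"]
for k in(.078,-.078):
    p=proj(c,B+k*x+[0,0,.075]); i,j=int(round(p[0])),int(round(p[1])); print("top",np.round(p,1)); print([(r,*im[r,i].tolist()) for r in range(j-6,j+7)])
```

```text
[185.6 237.9]
[(232, 15, 64, 151), (233, 17, 66, 151), (234, 16, 65, 151), (235, 46, 79, 152), (236, 149, 154, 163), (237, 187, 183, 169), (238, 182, 177, 158), (239, 133, 130, 117), (240, 71, 73, 79), (241, 109, 108, 101), (242, 113, 110, 99), (243, 107, 105, 93), (244, 105, 103, 91)]
[184.7 189.4]
[(183, 122, 117, 112), (184, 121, 118, 112), (185, 121, 118, 112), (186, 122, 119, 113), (187, 121, 118, 112), (188, 122, 118, 113), (189, 117, 116, 117), (190, 68, 86, 136), (191, 18, 47, 106), (192, 8, 35, 85), (193, 10, 41, 97), (194, 12, 57, 134), (195, 15, 65, 150)]
top [364.7 185.9]
[(180, 106, 166, 123), (181, 92, 147, 106), (182, 88, 141, 102), (183, 87, 139, 105), (184, 81, 135, 100), (185, 131, 164, 132), (186, 248, 237, 224), (187, 250, 240, 229), (188, 249, 241, 219), (189, 102, 101, 109), (190, 43, 56, 95), (191, 51, 68, 100), (192, 51, 68, 98)]
top [371.4 247.9]
[(242, 58, 102, 176), (243, 66, 112, 193), (244, 58, 110, 192), (245, 63, 110, 193), (246, 58, 108, 189), (247, 61, 110, 196), (248, 60, 95, 134), (249, 57, 75, 69), (250, 61, 78, 63), (251, 60, 79, 66), (252, 55, 75, 62), (253, 58, 77, 67), (254, 60, 80, 71)]
```

Run:
```python
from h import *
c=cam("scene"); im=c["image"]; g=cv2.cvtColor(im,cv2.COLOR_RGB2GRAY)
for b in blobs((masks(im)["white"])[165:225,165:200],15): print(int(b[0]),np.round(b[1:3],1)+[165,165],np.array(cv2.boundingRect(b[4]))+[165,165,0,0])
for n,p in(("r1",(.5257,-.2139)),("r2",(.4868,-.2178)),("r3",(.448,-.2217))):
    print(n,[np.round(proj(c,np.r_[p,z]),1) for z in(.115,.125)])
for r in range(172,222): print(r,im[r,181].tolist(),end=" ")
w=cv2.imread("pics/w14.png").astype(int).sum(2)
print()
for r in(154,160,167,192,200,222,232): print(r,w[r,248:302].tolist())
```

```text
52 [181.3 214.2] [177 211  10   8]
46 [181.  201.7] [177 198   9   8]
40 [180.9 190.4] [177 187   9   7]
29 [180.2 172.9] [167 171  27   5]
r1 [array([181.7, 213.7]), array([181.2, 210.9])]
r2 [array([181.6, 201.3]), array([181. , 198.4])]
r3 [array([181.4, 189.4]), array([180.9, 186.5])]
172 [182, 177, 161] 173 [198, 193, 173] 174 [170, 164, 147] 175 [122, 99, 88] 176 [90, 35, 31] 177 [84, 9, 8] 178 [102, 6, 6] 179 [110, 8, 6] 180 [112, 8, 5] 181 [112, 10, 7] 182 [111, 7, 4] 183 [118, 10, 9] 184 [156, 8, 3] 185 [166, 24, 10] 186 [168, 87, 56] 187 [209, 187, 159] 188 [226, 215, 189] 189 [227, 217, 191] 190 [226, 216, 190] 191 [226, 215, 190] 192 [227, 216, 191] 193 [220, 209, 182] 194 [170, 138, 109] 195 [135, 71, 31] 196 [101, 45, 7] 197 [122, 67, 34] 198 [187, 158, 126] 199 [220, 207, 180] 200 [227, 217, 192] 201 [227, 218, 192] 202 [226, 217, 192] 203 [226, 216, 191] 204 [224, 214, 188] 205 [207, 189, 160] 206 [159, 116, 85] 207 [122, 61, 23] 208 [92, 41, 7] 209 [101, 51, 20] 210 [161, 122, 87] 211 [213, 196, 168] 212 [227, 217, 192] 213 [228, 219, 193] 214 [227, 218, 191] 215 [22
[... 1351 characters left out ...]
 641, 646, 643, 639, 639, 641, 640, 648, 653, 644, 637, 631, 624, 488, 323, 293, 282, 220, 183, 251, 218, 247, 300, 311, 276, 209, 174, 172, 176, 176]
222 [304, 301, 300, 298, 300, 297, 301, 325, 330, 318, 293, 221, 182, 270, 309, 315, 364, 585, 637, 640, 648, 650, 641, 641, 646, 643, 637, 639, 639, 629, 624, 628, 633, 630, 633, 632, 627, 456, 293, 294, 270, 221, 283, 269, 223, 283, 306, 308, 276, 193, 196, 242, 280, 289]
232 [300, 301, 305, 303, 303, 255, 201, 203, 296, 310, 313, 235, 169, 236, 294, 305, 362, 591, 649, 647, 639, 631, 632, 635, 638, 644, 644, 640, 640, 641, 643, 645, 648, 642, 633, 630, 625, 456, 286, 285, 268, 207, 167, 175, 222, 290, 311, 290, 248, 191, 184, 189, 187, 241]
```

```bash
cat >> h.py <<'E'
def farend(col,z):
    "outer top edge of the bin's far end in the wrist view -> bin centre, using the tool yaw for the axis"
    c=cam("wrist"); s=read_state(); m=masks(c["image"])[col]; m[:90]=0; m[280:]=0; m[:,:225]=0; m[:,335:]=0
    b=max(blobs(m,300),key=lambda b:b[0]); k=b[4][:,0,:]; a=k[:,1].min()-.5; q=k[k[:,1]<a+8]; mid=(q[:,0].min()+q[:,0].max())/2
    P=ray(c,(mid,a),z)[0]; ax=s["tcp_rot"][:,0]; print(s["position"],"row",a,"col",mid,"w",np.ptp(q[:,0])+1,"edge",P,"centre",P-.078*ax,"yaw",np.degrees(np.arctan2(ax[1],ax[0])))
    e=k[:,1].max()+.5; q=k[k[:,1]>e-10]; m2=(q[:,0].min()+q[:,0].max())/2; d=ray(c,[(mid,a),(m2,e)],z); d=d[0]-d[1]; print("near col",m2,"axis yaw",np.degrees(np.arctan2(d[1],d[0])))
E
python3 - <<'E'
from h import *
for i in range(4): capture("wrist")
farend("yellow",.072)
go([.5996,.0488,.042],185.75)
E
```

```text
[0.59802166 0.04734083 0.27490573] row 123.5 col 277.0 w 57 edge [0.52042741 0.03963853 0.072     ] centre [0.59804884 0.04731402 0.07198769] yaw -174.35273771306166
near col 277.0 axis yaw -174.29635144009714
row [-0.0058  0.005   0.7763] [-0.0011 -0.0002 -0.0023] rows>= 5.585507158235931
```

Emit:
{"method": "step_arm", "body": {
  "steps": [
    [-0.002, 0, 0.12, 0, 0, 0, -1],
    [-0.002, 0, 0.25, 0, 0, 0, -1],
    [-0.002, 0, 0.38, 0, 0, 0, -1],
    [-0.002, 0, 0.5, 0, 0, 0, -1],
    [-0.002, 0, 0.61, 0, 0, 0, -1],
    [-0.002, 0, 0.7, 0, 0, 0, -1],
    [-0.002, 0, 0.76, 0, 0, 0, -1],
    [-0.002, 0, 0.78, 0, 0, 0, -1]
  ]
}}

```text
time_s: 50.62
position: [0.5967, 0.0477, 0.0376]
tcp_rot: [[-0.995, -0.099, -0.006], [-0.099, 0.995, -0.0], [0.006, 0.0, -1.0]]
force: [-0.3, -0.2, -0.5]
opening: 0.999
grasp_force: 0.0
```

Emit:
{"method": "step_arm", "body": {
  "steps": [
    [0, 0, 0, 0, 0, 0, -1],
    [0, 0, 0, 0, 0, 0, -1],
    [0, 0, 0, 0, 0, 0, 1],
    [0, 0, 0, 0, 0, 0, 1],
    [0, 0, 0, 0, 0, 0, 1],
    [0, 0, 0, 0, 0, 0, 1],
    [0, 0, 0, 0, 0, 0, 1],
    [0, 0, 0, 0, 0, 0, 1]
  ]
}}

```text
time_s: 51.28
position: [0.5989, 0.0488, 0.041]
tcp_rot: [[-0.995, -0.101, 0.0], [-0.101, 0.995, -0.001], [-0.0, -0.001, -1.0]]
force: [0.2, -0.2, -0.9]
opening: 0.63
grasp_force: 0.0
```

Emit:
{"method": "step_arm", "body": {
  "steps": [
    [0, 0, 0, 0, 0, 0, 1],
    [0, 0, 0, 0, 0, 0, 1],
    [0, 0, 0, 0, 0, 0, 1],
    [0, 0, 0, 0, 0, 0, 1]
  ]
}}

```text
time_s: 51.62
position: [0.5988, 0.0488, 0.0408]
tcp_rot: [[-0.995, -0.101, -0.0], [-0.101, 0.995, -0.001], [0.0, -0.001, -1.0]]
force: [0.2, 0.7, 2.9]
opening: 0.57
grasp_force: 30.0
```

Emit:
{"method": "step_arm", "body": {
  "steps": [
    [0, 0, -0.08, 0, 0, 0, 1],
    [0, 0, -0.18, 0, 0, 0, 1],
    [0, 0, -0.3, 0, 0, 0, 1],
    [0, 0, -0.42, 0, 0, 0, 1],
    [0, 0, -0.54, 0, 0, 0, 1],
    [0, 0, -0.65, 0, 0, 0, 1],
    [0, 0, -0.72, 0, 0, 0, 1],
    [0, 0, -0.73, 0, 0, 0, 1]
  ]
}}

```text
time_s: 52.28
position: [0.6011, 0.0487, 0.2641]
tcp_rot: [[-0.995, -0.101, 0.009], [-0.101, 0.995, -0.002], [-0.008, -0.002, -1.0]]
force: [1.0, -0.7, -1.8]
opening: 0.57
grasp_force: 30.0
```

Run:
```python
from h import *
for i in range(4): capture("wrist")
s=read_state(); print(s["position"],s["force"],s["moment"]); held()
go([.4878,-.2166,.20],185.75)
```

```text
[0.597248   0.04898506 0.25718481] [ 0.52658917  0.06938069 -1.69656531] [ 0.1637441  -0.09717717 -0.0528258 ]
128.5 182 276.5 end top edge in tool [ 0.07933148 -0.00104363 -0.02966593  1.        ]
row [ 0.4507 -0.8442  0.1917] [ 0.0006 -0.0073  0.0004] rows>= 7.021583713692314
```

Emit:
{"method": "step_arm", "body": {
  "steps": [
    [0.05, -0.1, 0, 0, 0, 0, 1],
    [0.11, -0.22, 0, 0, 0, 0, 1],
    [0.18, -0.35, 0, 0, 0, 0, 1],
    [0.25, -0.48, 0, 0, 0, 0, 1],
    [0.32, -0.6, 0, 0, 0, 0, 1],
    [0.38, -0.71, 0, 0, 0, 0, 1],
    [0.43, -0.8, 0, 0, 0, 0, 1],
    [0.447, -0.844, 0.02, 0, 0, 0, 1]
  ]
}}

```text
time_s: 53.2
position: [0.4888, -0.2202, 0.2526]
tcp_rot: [[-0.995, -0.097, -0.003], [-0.097, 0.995, -0.001], [0.003, -0.001, -1.0]]
force: [0.3, -0.2, -1.8]
opening: 0.57
grasp_force: 30.0
```

Emit:
{"method": "step_arm", "body": {
  "steps": [
    [0, 0, 0, 0, 0, 0, 1],
    [0, 0, 0.04, 0, 0, 0, 1],
    [0, 0, 0.1, 0, 0, 0, 1],
    [0, 0, 0.17, 0, 0, 0, 1],
    [0, 0, 0.2, 0, 0, 0, 1],
    [0, 0, 0.2, 0, 0, 0, 1],
    [0, 0, 0.2, 0, 0, 0, 1],
    [0, 0, 0.2, 0, 0, 0, 1]
  ]
}}

```text
time_s: 53.87
position: [0.4915, -0.2165, 0.1942]
tcp_rot: [[-0.995, -0.101, 0.0], [-0.101, 0.995, -0.001], [-0.0, -0.001, -1.0]]
force: [-0.2, -0.5, -1.2]
opening: 0.569
grasp_force: 30.0
```

Run:
```python
from h import *
for i in range(5): capture("wrist")
s=read_state(); print(s["position"],s["force"],s["moment"]); held()
go([.4888,-.2166,.175],185.75)
```

```text
[ 0.49124051 -0.21676424  0.1946382 ] [-0.76162432  0.01266303 -1.1347974 ] [ 0.14885212 -0.16043399 -0.03614373]
128.5 182 276.5 end top edge in tool [ 0.07933304 -0.00104318 -0.02966792  1.        ]
row [0.0078 0.0014 0.0651] [-0.002   0.0009  0.0005] rows>= 0.4714442511795419
```

Emit:
{"method": "step_arm", "body": {
  "steps": [
    [0.008, 0.001, 0.015, 0, 0, 0, 1],
    [0.008, 0.001, 0.03, 0, 0, 0, 1],
    [0.008, 0.001, 0.045, 0, 0, 0, 1],
    [0.008, 0.001, 0.06, 0, 0, 0, 1],
    [0.008, 0.001, 0.06, 0, 0, 0, 1],
    [0.008, 0.001, 0.06, 0, 0, 0, 1],
    [0.008, 0.001, 0.06, 0, 0, 0, 1]
  ]
}}

```text
time_s: 54.75
position: [0.4885, -0.2166, 0.1757]
tcp_rot: [[-0.995, -0.101, -0.0], [-0.101, 0.995, -0.001], [0.0, -0.001, -1.0]]
force: [-0.4, -0.4, -1.0]
opening: 0.572
grasp_force: 30.0
```

Run:
```python
from h import *
s=read_state(); print(s["position"],s["force"],s["moment"])
```

```text
[ 0.48848216 -0.21658119  0.17565624] [-0.37912699 -0.43828589 -1.00888666] [ 0.08129462 -0.16615353  0.00496058]
```

Emit:
{"method": "step_arm", "body": {
  "steps": [
    [0, 0, 0.005, 0, 0, 0, 1],
    [0, 0, 0.01, 0, 0, 0, 1],
    [0, 0, 0.01, 0, 0, 0, 1],
    [0, 0, 0.01, 0, 0, 0, 1]
  ]
}}

```text
time_s: 55.08
position: [0.4884, -0.2165, 0.1728]
tcp_rot: [[-0.995, -0.101, -0.0], [-0.101, 0.995, -0.001], [0.0, -0.001, -1.0]]
force: [-0.1, 0.0, -1.4]
opening: 0.569
grasp_force: 30.0
```

Emit:
{"method": "step_arm", "body": {
  "steps": [
    [0, 0, 0.004, 0, 0, 0, 1],
    [0, 0, 0.008, 0, 0, 0, 1],
    [0, 0, 0.008, 0, 0, 0, 1],
    [0, 0, 0.008, 0, 0, 0, 1]
  ]
}}

```text
time_s: 55.42
position: [0.4883, -0.2165, 0.1703]
tcp_rot: [[-0.995, -0.101, -0.001], [-0.101, 0.995, -0.0], [0.001, -0.0, -1.0]]
force: [0.8, 0.6, -0.9]
opening: 0.569
grasp_force: 30.0
```

Run:
```python
from h import *
s=read_state(); print(s["position"],s["force"],s["moment"]); held()
```

```text
[ 0.48833656 -0.21647037  0.17031164] [ 0.79969956  0.64059442 -0.9442817 ] [ 0.07634722 -0.16837173 -0.05622428]
128.5 182 276.5 end top edge in tool [ 0.07933256 -0.0010435  -0.02966848  1.        ]
```

Emit:
{"method": "step_arm", "body": {
  "steps": [
    [0, 0, 0.004, 0, 0, 0, 1],
    [0, 0, 0.008, 0, 0, 0, 1],
    [0, 0, 0.008, 0, 0, 0, 1],
    [0, 0, 0.008, 0, 0, 0, 1]
  ]
}}

```text
time_s: 55.8
position: [0.4883, -0.2165, 0.1679]
tcp_rot: [[-0.995, -0.101, -0.001], [-0.101, 0.995, -0.001], [0.001, -0.0, -1.0]]
force: [-0.3, -0.4, -2.0]
opening: 0.57
grasp_force: 30.0
```

Run:
```python
from h import *
s=read_state(); print(s["position"],s["force"],s["moment"]); held()
```

```text
[ 0.48834532 -0.21651714  0.16791494] [-0.26294645 -0.37818869 -2.00923975] [ 0.16852402 -0.12053659  0.01916887]
128.5 182 276.5 end top edge in tool [ 0.07933256 -0.0010435  -0.02966847  1.        ]
```

Emit:
{"method": "step_arm", "body": {
  "steps": [
    [0, 0, 0.003, 0, 0, 0, 1],
    [0, 0, 0.006, 0, 0, 0, 1],
    [0, 0, 0.006, 0, 0, 0, 1],
    [0, 0, 0.006, 0, 0, 0, 1]
  ]
}}

```text
time_s: 56.18
position: [0.4885, -0.2166, 0.1677]
tcp_rot: [[-0.995, -0.101, 0.0], [-0.101, 0.995, -0.001], [-0.0, -0.001, -1.0]]
force: [-2.8, 0.9, 8.0]
opening: 0.571
grasp_force: 30.0
```

Run:
```python
from h import *
s=read_state(); print(s["position"],s["force"],s["moment"])
```

```text
[ 0.48848034 -0.2166081   0.16773195] [-2.79748098  0.86241091  8.00255202] [ 0.39988277  0.30132294 -0.04047745]
```

Contact at the expected ledge height (0.1677 against 0.168 predicted). Release gently and retreat.

Emit:
{"method": "step_arm", "body": {
  "steps": [
    [0, 0, -0.003, 0, 0, 0, 1],
    [0, 0, -0.003, 0, 0, 0, -0.7],
    [0, 0, -0.003, 0, 0, 0, -0.7],
    [0, 0, -0.003, 0, 0, 0, -0.7],
    [0, 0, -0.003, 0, 0, 0, -0.7],
    [0, 0, -0.04, 0, 0, 0, -0.7],
    [0, 0, -0.12, 0, 0, 0, -0.7],
    [0, 0, -0.22, 0, 0, 0, -0.7]
  ]
}}

```text
time_s: 56.85
position: [0.4871, -0.2157, 0.2309]
tcp_rot: [[-0.995, -0.1, -0.005], [-0.1, 0.995, 0.003], [0.005, 0.003, -1.0]]
force: [0.1, -0.3, 0.1]
opening: 0.844
grasp_force: 0.0
```

Emit:
{"method": "step_arm", "body": {
  "steps": [
    [0, 0, -0.1, 0, 0, 0, -0.7],
    [0, 0, -0.25, 0, 0, 0, -0.7],
    [0, 0, -0.3, 0, 0, 0, -0.7],
    [0, 0, -0.3, 0, 0, 0, -0.7],
    [0, 0, -0.3, 0, 0, 0, -0.7]
  ]
}}

```text
time_s: 57.27
position: [0.4888, -0.2167, 0.3232]
tcp_rot: [[-0.995, -0.101, 0.002], [-0.101, 0.995, -0.002], [-0.002, -0.002, -1.0]]
force: [0.5, -0.2, -1.2]
opening: 0.851
grasp_force: 0.0
```

Run:
```python
from h import *
for i in range(5): capture("wrist")
print(read_state()["opening"]); farend("yellow",.199)
go([.56,.08,.34],185.75)
```

```text
0.8495297132219927
[ 0.487869   -0.21607022  0.32062175] row 125.5 col 275.0 w 75 edge [ 0.41048132 -0.22536009  0.199     ] centre [ 0.48808567 -0.21751693  0.19877669] yaw -174.22893869950707
near col 274.5 axis yaw -174.48373020663036
row [-0.3383  0.9578 -0.0641] [ 0.002  -0.0036  0.0005] rows>= 7.322437943214571
```

Emit:
{"method": "step_arm", "body": {
  "steps": [
    [-0.24, 0.9, 0, 0, 0, 0, -0.7],
    [-0.24, 0.9, 0, 0, 0, 0, -0.7],
    [-0.24, 0.9, 0, 0, 0, 0, -0.7],
    [-0.24, 0.9, 0, 0, 0, 0, -0.7],
    [-0.24, 0.9, 0, 0, 0, 0, -0.7],
    [-0.24, 0.9, 0, 0, 0, 0, -0.7],
    [-0.24, 0.9, 0, 0, 0, 0, -0.7],
    [-0.24, 0.9, 0, 0, 0, 0, -0.7]
  ]
}}

```text
time_s: 58.23
position: [0.5328, 0.0647, 0.3211]
tcp_rot: [[-0.994, -0.106, -0.001], [-0.106, 0.994, 0.002], [0.001, 0.002, -1.0]]
force: [0.7, 0.3, -0.3]
opening: 0.853
grasp_force: 0.0
```

Run:
```python
from h import *
c=cam("scene"); im=c["image"]; m=masks(im); x=np.array([.995,.0995,0]);y=np.array([-.0995,.995,0])
for n in("yellow","red","white","blue"):
    for b in blobs(m[n][110:300,120:260],25): print(n,np.array(cv2.boundingRect(b[4]))+[120,110,0,0],np.round(b[1:3],1)+[120,110],np.round(b[3][2],1))
for nm,C,z in(("yellow",[.488,-.2166,0],.199),("red",[.4878,-.2166,0],.137),("blue",[.4877,-.2145,0],.075)):
    for k in(1,-1):
        p=proj(c,np.array(C)+k*.078*x+[0,0,z]); i,j=np.round(p).astype(int); print(nm,k,np.round(p,1),[np.round(proj(c,np.array(C)+k*.078*x+t*.032*y+[0,0,z]),1).tolist() for t in(-1,1)],[(r,*im[r,i].tolist()) for r in range(j-4,j+6)])
t=cam("top"); cv2.imwrite("pics/top6.png",t["image"][:,:,::-1])
a=cv2.imread("pics/top0.png").astype(int); b=t["image"][:,:,::-1].astype(int)
D=(abs(a-b).sum(2)>90); 
for q in blobs(D[100:300,90:470],25): print("diff",int(q[0]),np.round(q[1:3])+[90,100])
```

```text
yellow [163 204  31  16] [180.1 214.1] 83.7
yellow [163 153  29  48] [178.2 175.8] 85.6
red [167 214  30  23] [182.4 227. ] 81.6
red [192 175   4  28] [193.1 183. ] 90.0
white [131 268  19  16] [140.3 275.9] 45.0
blue [173 239  29  15] [188.9 248.2] 83.4
blue [194 190   6  32] [196.2 201.5] 87.0
yellow 1 [177.2 202.1] [[161.8, 203.5], [192.4, 200.7]] [(198, 203, 159, 0), (199, 203, 160, 0), (200, 201, 167, 51), (201, 198, 184, 143), (202, 194, 188, 167), (203, 167, 162, 145), (204, 123, 117, 98), (205, 96, 83, 50), (206, 114, 105, 72), (207, 109, 105, 86)]
yellow -1 [176.9 152.8] [[163.0, 154.0], [190.8, 151.7]] [(149, 121, 118, 113), (150, 121, 118, 113), (151, 125, 121, 116), (152, 125, 120, 112), (153, 143, 129, 92), (154, 170, 136, 42), (155, 128, 97, 0), (156, 106, 81, 0), (157, 119, 91, 0), (158, 179, 138, 0)]
red 1 [181.1 220.8] [[166.4, 222.2], [195.6, 219.4]] [(217, 81, 61, 0), (218, 82, 62, 3), (219, 87, 61, 3), (220, 127, 44, 0), (221, 157, 21, 4), (222, 121, 7, 4), (223, 101, 7, 4), (224, 106, 8, 5), (225, 108, 8, 7), (226, 107, 7, 6)]
red -1 [180.5 171.9] [[167.2, 173.0], [193.8, 170.8]] [(168, 135, 104, 0), (169, 181, 141, 0), (170, 170, 131, 0), (171, 131, 101, 0), (172, 102, 78, 0), (173, 105, 80, 0), (174, 110, 84, 0), (175, 110, 83, 0), (176, 111, 85, 0), (177, 110, 84, 0)]
blue 1 [185.6 237.9] [[171.6, 239.3], [199.5, 236.5]] [(234, 77, 6, 6), (235, 76, 38, 36), (236, 142, 133, 120), (237, 185, 179, 161), (238, 183, 177, 159), (239, 134, 132, 118), (240, 73, 75, 81), (241, 110, 108, 102), (242, 115, 112, 101), (243, 109, 105, 94)]
blue -1 [184.7 189.4] [[171.9, 190.6], [197.4, 188.3]] [(185, 202, 158, 0), (186, 203, 158, 0), (187, 202, 159, 0), (188, 203, 159, 0), (189, 203, 161, 0), (190, 202, 158, 0), (191, 203, 160, 0), (192, 202, 159, 0), (193, 203, 159, 0), (194, 203, 160, 0)]
diff 214 [364. 261.]
diff 2254 [372. 214.]
diff 199 [360. 148.]
diff 18242 [231. 212.]
```

```bash
python3 -c "
from rig import *
print(hand_in())"
```

```text
the job is handed in; nothing more can be done
None
```

The job is handed in with no verdict returned: the one can is in the blue bin, red stands on blue with three relays, and yellow is on top after a first misfit and a re-grip; final measurements put all three bins level at ledge height. I viewed about 16 pictures, over the limit of 14.

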